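# Locking collar onto the bent crank

### The arm

A 6-joint arm with a two-finger parallel gripper is mounted at the origin on the work surface. World frame = base frame: x ahead of the robot, y to its left, z up, the work surface at z = 0. Lengths are in m, angles in rad, forces in N, time in s.
With the tool pointing down it reaches from about 0.3 to 0.775 m from the base axis. Payload 14.6 kg.
Tool frame: the origin (TCP) lies where the fingers leave the gripper's body, on its centre line; the fingertips stand 73 mm ahead of it and the grasp point (between the pads) lies 54 mm ahead of it; z points along the fingers, y is the line along which they close (so a half turn about z gives the same grasp; the last joint's range is limited). The gripper opens to 85 mm and grips with 20 to 120 N. Pads are 22 mm wide; open, the fingers measure 114 mm over their backs; the gripper's body (76 mm by 85 mm) begins 54 mm behind the grasp point. The pads swing forward as they close: fully open they stand 13 mm farther back than shut.
Start: joints at [1.034, 0.3, 1.521, -0, 1.321, -0.067], TCP at [0.249, 0.49, 0.304] pointing down, gripper open.
Joint ranges: [-3.03, 3.03], [-0.79, 2.21], [0.23, 2.52], [-1.04, 4.18], [0, 3.07], [-2.55, 2.55]. Speed limits (rad/s): [2.22, 2.22, 2.57, 3.14, 3.14, 3.14].

### API

Orientations are given as a unit quaternion [x, y, z, w].
In Python, from bench import sensors, eyes, job gives the robot as it stands. The module is installed in compiled form; this text tells all that it offers.
- The arm moves only by the tool send_rows, never from a script. Its arguments are lists of equal length, an entry for each row: "delta_pos": the shift along the world's x, y, z in cm, a list of three; "yaw": the turn about the world's z in rad. In form: {"delta_pos": [[dx, dy, dz], ...], "yaw": [yaw, ...]}. A call has 1 to 12 rows; each row shifts and turns the commanded pose from where the row before left it; what a row does not reach is not made up. A row lasts 1/12 s, in which the tool goes at most 41.7 mm and 7.16 degrees, less where a joint would pass 70% of its speed; a pose out of reach is approached as far as the arm can. A call is refused whole if a number of a shift passes 4.17 or a number of a turn 0.125, either way. A call with a gripper value outside its range is refused whole. "hand" is the opening in per cent of the stroke, from 0 (shut) to 100 (fully open), set as the call begins (left out, the last holds). The fingers move at their own pace and stop on an object; "newtons" is the grip in N (left out, the last holds). Time passes only in rows, so rows that do not move let the fingers close. It gives the time, the measured TCP pose, the force, the opening and the grip force at its end, in the units of the state.
- sensors.sense(): the state, without advancing time (a new reading comes with each control period).
- eyes.snapshot(name): name is "side" or "top" or "wrist"; returns the picture (384x512x3 uint8, red, green, blue); there is no depth.
- eyes.camera_info(name): a dict with "fx", "fy", "cx", "cy" (pixels), "pose" (4x4, takes a point from camera to world coordinates); the wrist camera has in their place "mount" (4x4, takes a point from camera to tool coordinates, whose origin is the TCP and whose axes are the flange's). Camera axes: x right, y down, z forward; pixel columns grow to the right and rows downward; lengths in m; the calibration is good to about 2 mm. A picture is of the moment at which its call begins: read the wrist's pose just before it. camera_info takes no time and is no camera call.
- job.sign_off(): hands the job in; it is judged then, once.
The state is a dict: "t": time; "qpos": joint angles; "dq": joint speeds; "joint_torque": joint torques, N m; "ee_pos": TCP position; "orientation": TCP orientation; "wrist_force": force on the tool from outside, world axes, zero at the start; "moment": the same for the moment, N m; "width": finger opening in m; "finger_force": force on a finger pad.
Only numpy, scipy, OpenCV 4.12 (cv2) and the standard library are available. Lean on these libraries where they do the work, as an engineer would, in place of code of your own. Each camera call takes 0.05 s, during which the arm holds its last target. There are 200 camera calls.

### The job

Lift the brass locking collar out of the open parts box by its wooden tab, thread it onto the raised free end of the clamping frame's bent iron crank and slide it down round the bend until it rests against the round boss on the frame, and let go of it there. Then close the parts box with its loose lid, so that it sits flat and fully down on the rim with the brass hinge still inside. Leave the checker, the dice, the cedar strip and the glue bottle where they stand.

Things in the scene. Friction and masses are not known exactly. Their poses are not given: they have to be found in the camera images.
- clamp: Fixed wooden clamping frame gripping a walnut board; origin on the table straight under crank_foot, same axes. Its front cheek (face 6 mm behind the origin) is 200 mm wide and 128 mm high; the rest reaches 200 mm behind the origin and is no higher. The crank sticks out of the cheek at a round boss 26 mm across.
- crank_foot (a point): Point on the crank rod's axis at the boss face, 100 mm above the table; x points along the rod away from the frame, z up. The fixed iron rod is 10 mm thick and lies in this x-z plane: level for 70 mm, then a bend of 60 mm axis radius turning 38 degrees upward, then a straight 60 mm leg rising at 38 degrees to the rounded free end.
- leg_start (a point): Point on the rod's axis where the bend ends and the straight rising leg begins; its x axis points along the leg toward the free end (38 degrees above level), y level, z square to the leg, up and back toward the frame.
- crank_tip (a point): The rounded free end of the rod, on its axis, 60 mm from leg_start; axes as leg_start.
- collar_home (a point): Where the centre of the collar's hole belongs: on the rod's axis 12 mm out from the boss; axes as crank_foot.
- collar_hole (a point): Hole centre of the loose brass collar (about 0.25 kg): a block 24 mm along the hole (x), 34 mm wide (y), 44 mm high (from 28 mm below to 16 mm above this point). The 15 mm hole goes right through along x. It starts upright in the box on its flat underside; front and back are alike. Bottom-heavy, it hangs tab-up on the rod when let go.
- collar_tab (a point): Centre of the upright wooden grip tab on top of the collar, 36 mm above the hole's centre: 14 mm thick (y), 24 mm wide (x), 40 mm high (z), its top 20 mm above this point; it stands well above the box rim. Axes as collar_hole.
- box_rim (a point): Centre of the mouth, at rim height (42 mm above the table), of the fixed open plywood parts box: outside 112 mm (x) by 92 mm (y), walls 6 mm. x along its long side.
- lid_seat (a point): Centre of the underside of the lid's 6 mm plate, the face that must rest on the rim. The plate is 114 mm (x) by 94 mm (y); under it a plug 92 by 72 mm, 8 mm deep, enters the box mouth with 4 mm to spare on each side, so it fits either of the two ways round. The loose lid (about 0.12 kg) starts right way up on the table, on its plug.
- lid_grip (a point): Centre of the lid's dark wooden handle, 21 mm above lid_seat: 60 mm long (x), 16 mm thick (y), 30 mm high, its top 15 mm above this point. Axes as lid_seat.
- hinge_mid (a point): Middle of the loose brass hinge lying flat in the box beside the collar, 30 by 60 mm, 6 mm thick.
- checker: Ebony checker lying flat on the table, 40 mm across, 12 mm high; origin at the centre of its underside. To be left alone.
- dice: Bone dice, 18 mm cube on the table; origin at the centre of its underside. To be left alone.
- strip: Cedar inlay strip lying on the table, 150 mm long (y), 15 mm wide, 6 mm thick; origin at the centre of its underside. To be left alone.
- glue: White glue bottle standing on the table, 44 mm across, 125 mm high; origin at the centre of its underside. To be left alone.
Things that resemble listed ones, but are neither listed nor needed, are in the scene too. Of the things that look like the part that bears collar_hole, the smallest one is meant.

How it is judged:
By the outcome, as a careful person would: the job done as asked, in the order asked, and still so for the second after the job is handed in, with the robot touching nothing.
It also fails if it takes over 72 s, if anything falls off the work surface, if the arm or the gripper's body presses on something with over 40 N, if the wrist force passes 120 N, or if a joint passes its speed limit or range.

## Working session

There is one attempt and no reset: what is moved stays moved. The work goes in short steps, Python scripts to look and compute and a tool call to move; the robot and the scene stay as the last step left them, time stands still between calls to the robot, and variables do not carry over. Pictures are saved under pics/ and viewed, at most 10 in all, crops included, and the job is handed in when it is done.

Besides the shell and the picture viewer there is one more tool, called after "Call:" as a command line: name --pt "numbers of a row" for each row, then --argument value for the rest. send_rows: Moves the arm, as the interface text tells. Its arguments: {"type":"object","properties":{"delta_pos":{"type":"array","items":{"type":"array","items":{"type":"number"}}},"yaw":{"type":"array","items":{"type":"number"}},"hand":{"type":"number"},"newtons":{"type":"number"}},"required":["delta_pos","yaw"]}

```bash
mkdir -p pics; cat > h.py <<'E'
import numpy as np, cv2
from bench import sensors, eyes, job
def snap(n,f):
    im=eyes.snapshot(n); cv2.imwrite('pics/'+f,im[:,:,::-1]); return im
def ray(n,u,v,T=None):
    c=eyes.camera_info(n); P=np.array(c['pose']) if T is None else T
    d=P[:3,:3]@np.array([(u-c['cx'])/c['fx'],(v-c['cy'])/c['fy'],1]); return P[:3,3],d
def onz(n,u,v,z,T=None):
    o,d=ray(n,u,v,T); return o+d*(z-o[2])/d[2]
def proj(n,p):
    c=eyes.camera_info(n);P=np.array(c['pose']);q=P[:3,:3].T@(np.array(p)-P[:3,3]);return c['fx']*q[0]/q[2]+c['cx'],c['fy']*q[1]/q[2]+c['cy']
def tri(n1,p1,n2,p2):
    o1,d1=ray(n1,*p1);o2,d2=ray(n2,*p2)
    s=np.linalg.lstsq(np.c_[d1,-d2],o2-o1,rcond=None)[0]
    a=o1+s[0]*d1;b=o2+s[1]*d2;return (a+b)/2,np.linalg.norm(a-b)
E
python3 - <<'E'
from h import *
np.set_printoptions(precision=3,suppress=True)
s=sensors.sense();print({k:np.round(v,3) for k,v in s.items()})
for n in('side','top','wrist'):
    c=eyes.camera_info(n);print(n,c)
a=snap('top','top0.png');b=snap('side','side0.png')
E
```

```text
{'t': np.float64(0.0), 'qpos': array([ 1.034,  0.3  ,  1.522,  0.   ,  1.321, -0.067]), 'dq': array([-0.   ,  0.   ,  0.001, -0.   , -0.   , -0.   ]), 'joint_torque': array([  0.002, -54.349, -36.18 ,  -0.   ,   0.004,   0.   ]), 'ee_pos': array([0.249, 0.49 , 0.303]), 'orientation': array([ 0.233,  0.973, -0.001, -0.   ]), 'wrist_force': array([0.239, 0.52 , 1.043]), 'moment': array([-0.041, -0.044, -0.013]), 'finger_force': np.float64(0.0), 'width': np.float64(0.085)}
side {'fx': 449.2649526688528, 'fy': 449.2649526688528, 'cx': 256.9801005697154, 'cy': 196.89072673610457, 'pose': array([[ 0.791, -0.446,  0.419,  0.094],
       [-0.611, -0.577,  0.541, -0.702],
       [ 0.   , -0.684, -0.729,  0.995],
       [ 0.   ,  0.   ,  0.   ,  1.   ]])}
top {'fx': 405.75522734257504, 'fy': 405.75522734257504, 'cx': 255.37463267610391, 'cy': 193.96971662194866, 'pose': array([[-0.023, -0.985,  0.172,  0.439],
       [-1.   ,  0.023,  0.   , -0.051],
       [-0.004, -0.172, -0.985,  1.11 ],
       [ 0.   ,  0.   ,  0.   ,  1.   ]])}
wrist {'fx': 289.8682055771463, 'fy': 289.8682055771463, 'cx': 251.49823205108086, 'cy': 187.98669981755972, 'mount': array([[-0.   , -0.956, -0.295,  0.075],
       [ 1.   , -0.   , -0.001, -0.   ],
       [ 0.001, -0.295,  0.956, -0.071],
       [ 0.   ,  0.   ,  0.   ,  1.   ]])}
```

View pics/top0.png

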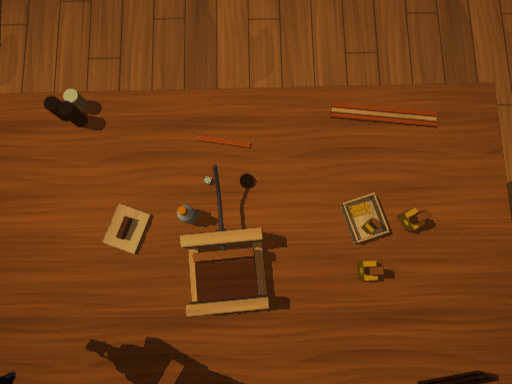

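View pics/side0.png

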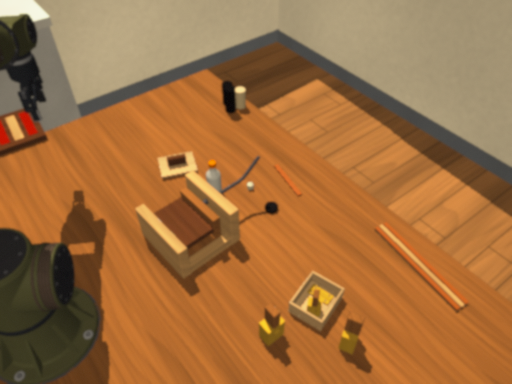

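The top view shows the clamp's cheek at about (222,238) with the crank running up to (216,167). The lid is at (127,229) and the box at (367,218) with a collar at (370,226). Similar collars stand at (413,218) and (371,270), and the checker is at (247,182). The side view shows the same layout, with the box at (317,300) and the decoys at (271,325) and (350,337).

Candidates for the collar are top (370,226) in the box, (413,218) and (371,270). The one in the box looks smallest and fits "in the open parts box", so I'll check it in an enlarged crop.

```bash
python3 - <<'E'
from h import *
a=cv2.imread('pics/top0.png');b=cv2.imread('pics/side0.png')
r=lambda im,x,y,w,h:cv2.resize(im[y:y+h,x:x+w],(400,300),interpolation=cv2.INTER_CUBIC)
m=np.vstack([np.hstack([r(a,335,180,108,81),r(b,255,265,120,90)]),np.hstack([r(a,160,150,116,87),r(b,180,140,112,84)])])
cv2.imwrite('pics/c1.png',m)
E
```

```text
(no output)
```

View pics/c1.png

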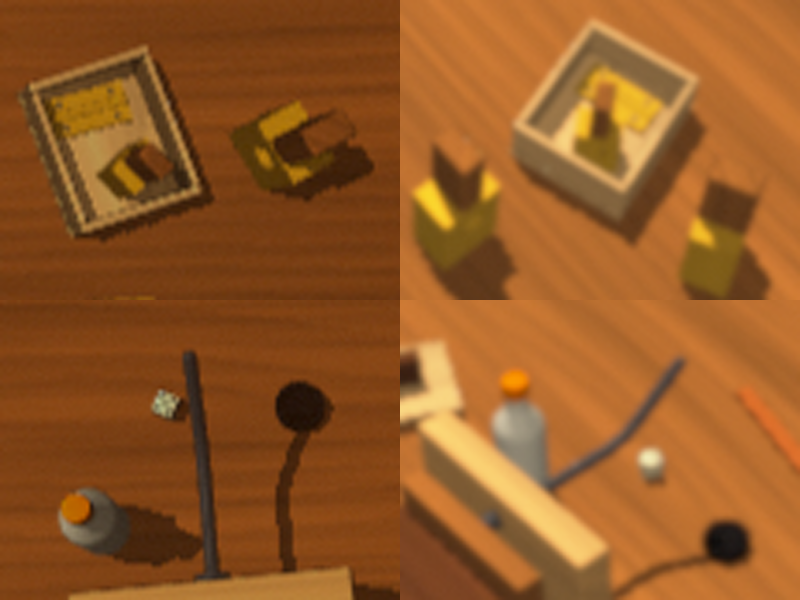

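```bash
python3 - <<'E'
from h import *
np.set_printoptions(precision=4,suppress=True)
T=lambda u,v,z:onz('top',u,v,z)
k=.27
for c in [(25,92),(148,48),(205,193),(80,237)]: print('box',T(335+c[0]*k,180+c[1]*k,.042))
print('tab',T(335+152*k,180+158*k,.09))
f=T(160+210*.29,150+272*.29,.105);t=T(160+190*.29,150+54*.29,.15);print('foot,tip',f,t,t-f)
# triangulate tip with side crop: scale .28
print('tip tri',tri('top',(160+190*.29,150+54*.29),'side',(180+283*.28,140+60*.28)))
print('lid',T(127,229,.014), 'glue',T(186,214,.125),'strip',T(225,141,0))
im=cv2.imread('pics/top0.png');hsv=cv2.cvtColor(im,cv2.COLOR_BGR2HSV)
# lid plate: light wood
for nm,(x0,y0,x1,y1) in {'lid':(95,195,160,262),'box':(335,185,395,250)}.items():
    m=cv2.inRange(hsv,(12,60,130),(28,150,255))[y0:y1,x0:x1]
    p=np.argwhere(m)[:,::-1]+[x0,y0]; r=cv2.minAreaRect(p.astype(np.float32));print(nm,len(p),r)
    bp=cv2.boxPoints(r);print([T(*q,.014 if nm=='lid' else .042)[:2] for q in bp])
E
```

```text
box [ 0.5905 -0.2797  0.042 ]
box [ 0.6204 -0.3701  0.042 ]
box [ 0.5153 -0.4028  0.042 ]
box [ 0.4864 -0.3123  0.042 ]
tab [ 0.5364 -0.3529  0.09  ]
foot,tip [0.5284 0.0363 0.105 ] [0.6785 0.0453 0.15  ] [0.15   0.0089 0.045 ]
tip tri (array([0.679 , 0.0453, 0.1484]), np.float64(0.0004126986951076511))
lid [0.5421 0.2982 0.014 ] glue [0.565  0.1196 0.125 ] strip [0.7873 0.0318 0.    ]
lid 33 ((126.10000610351562, 228.30001831054688), (31.752164840698242, 44.274147033691406), 26.56505012512207)
[array([0.5113, 0.3645]), array([0.618 , 0.3148]), array([0.5771, 0.2362]), array([0.4717, 0.2869])]
box 16 ((368.23248291015625, 223.99044799804688), (24.040571212768555, 32.61842727661133), 73.61045837402344)
[array([ 0.5574, -0.2974]), array([ 0.58  , -0.3818]), array([ 0.5186, -0.3949]), array([ 0.4964, -0.3113])]
```

The crops confirm it. The collar in the box (top 370,226) is clearly smaller than the two on the table, so it is the one meant. The curved line near the checker is only the crank's shadow. Next I move over the box.

Call:
send_rows --pt "1.27 -3.46 0" --pt "1.27 -3.46 0" --pt "1.27 -3.46 0" --pt "1.27 -3.46 0" --pt "1.27 -3.46 0" --pt "1.27 -3.46 0" --pt "1.27 -3.46 0" --pt "1.27 -3.46 0" --pt "1.27 -3.46 0" --pt "1.27 -3.46 0" --pt "1.27 -3.46 0" --pt "1.27 -3.46 0" --yaw '[0,0,0,0,0,0,0,0,0,0,0,0]'

```text
t: 1.1
ee_pos: [0.4015, 0.0734, 0.3039]
orientation: [0.233, 0.973, 0.0, 0.0]
wrist_force: [0.2, 1.5, -0.6]
width: 0.0853
finger_force: 0.0
```

Call:
send_rows --pt "1.27 -3.46 0" --pt "1.27 -3.46 0" --pt "1.27 -3.46 0" --pt "1.27 -3.46 0" --pt "1.27 -3.46 0" --pt "1.27 -3.46 0" --pt "1.27 -3.46 0" --pt "1.27 -3.46 0" --pt "1.27 -3.46 -1" --pt "1.27 -3.46 -1" --pt "1.27 -3.46 -1" --pt "1.27 -3.46 -1" --yaw '[0,0,0,0,0,0,0,0,0,0,0,0]'

```text
t: 2.1
ee_pos: [0.554, -0.3417, 0.2629]
orientation: [0.233, 0.973, 0.0, -0.0]
wrist_force: [0.3, -0.1, 0.1]
width: 0.0855
finger_force: 0.0
```

```bash
cat >> h.py <<'E'
from scipy.spatial.transform import Rotation as Rn
def wristT():
    s=sensors.sense();T=np.eye(4);T[:3,:3]=Rn.from_quat(s['orientation']).as_matrix();T[:3,3]=s['ee_pos']
    return T@np.array(eyes.camera_info('wrist')['mount'])
def wsnap(f):
    T=wristT();np.save('pics/'+f+'.npy',T);return snap('wrist',f)
E
python3 - <<'E'
from h import *
s=sensors.sense();print(s['t'],s['ee_pos'],s['orientation'],s['qpos'])
wsnap('w1.png')
a=cv2.imread('pics/w1.png');cv2.imwrite('pics/w1b.png',cv2.resize(a,(800,600),interpolation=cv2.INTER_CUBIC))
E
```

```text
2.1 [ 0.55397762 -0.34174439  0.26285049] [ 2.32785630e-01  9.72528005e-01  1.35163043e-04 -3.34538469e-04] [-6.09008378e-01  5.58933032e-01  1.25114740e+00  7.35735016e-06
  1.33223381e+00 -1.70992437e+00]
```

View pics/w1b.png

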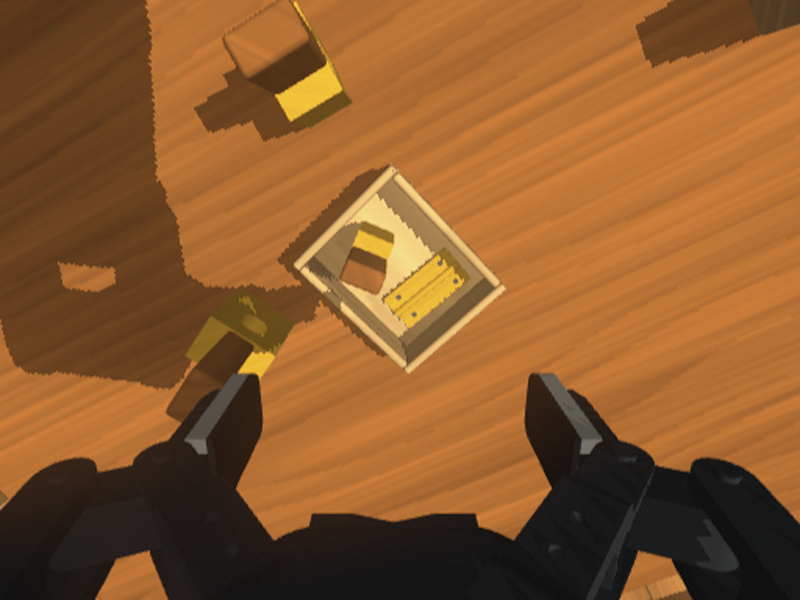

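The wrist view, at 1.56x scale, shows the box corners at about (300,265), (392,168), (503,288) and (408,370). The collar's tab is at (365,270) and the hinge at (425,290). The larger decoys are at (240,340) and (290,60). I enlarge the box for exact corners.

```bash
python3 - <<'E'
from h import *
a=cv2.imread('pics/w1.png');x0,y0=185,100
cv2.imwrite('pics/w1c.png',cv2.resize(a[y0:y0+105,x0:x0+140],(800,600),interpolation=cv2.INTER_CUBIC))
E
```

```text
(no output)
```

View pics/w1c.png

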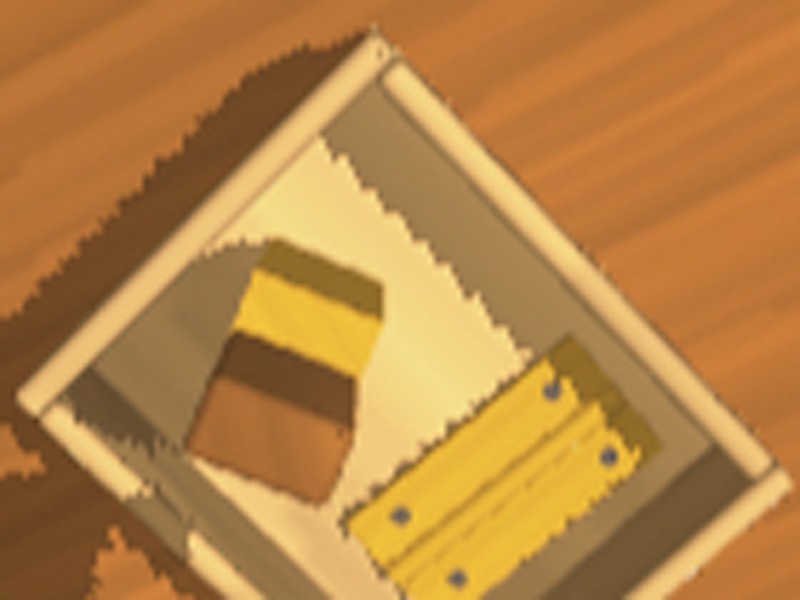

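The crop shows the tab top's corners at (222,373), (350,428), (325,507) and (187,457), and the rim's outer corners at (375,30), (20,397) and (790,483). The hinge lies beside the collar.

```bash
python3 - <<'E'
from h import *
np.set_printoptions(precision=4,suppress=True)
T=np.load('pics/w1.png.npy');k=140/800
g=lambda u,v,z:onz('wrist',185+u*k,100+v*k,z,T)
q=[(222,373),(350,428),(325,507),(187,457)]
for z in(.087,.09):
    P=np.array([g(*c,z) for c in q]);e=[np.linalg.norm(P[i]-P[i-1])for i in range(4)]
    d=P[1]-P[0]+P[2]-P[3];print(z,P.mean(0),e,np.degrees(np.arctan2(d[1],d[0])))
R=[g(375,30,.042),g(20,397,.042),g(790,483,.042)];print(R)
e=R[0]-R[2];print('box c',(R[1]+R[2])/2,np.linalg.norm(R[0]-R[1]),np.linalg.norm(e),np.degrees(np.arctan2(e[1],e[0])))
x=Rn.from_quat(sensors.sense()['orientation']).as_matrix();print(np.degrees(np.arctan2(x[1,1],x[0,1])),np.degrees(np.arctan2(x[1,0],x[0,0])))
# crank: refine line from top image dark blob
im=cv2.imread('pics/top0.png').astype(int);pts=[]
for v in range(168,231):
    row=im[v,205:235].sum(1);w=np.clip(np.median(row)-30-row,0,None);
    if w.sum()>0: pts.append((v,205+(w*np.arange(30)).sum()/w.sum(),round(w.sum())))
print([tuple(np.round(p,1)) for p in pts[::6]])
E
```

```text
0.087 [ 0.5379 -0.3527  0.087 ] [np.float64(0.014476514250239122), np.float64(0.021279097566614363), np.float64(0.013327672130442947), np.float64(0.02274916770549242)] 40.7099566461037
0.09 [ 0.5373 -0.3521  0.09  ] [np.float64(0.014300609403099124), np.float64(0.021020534190097747), np.float64(0.013165726921236283), np.float64(0.0224727414333508)] 40.709956646103684
[array([ 0.4915, -0.3112,  0.042 ]), array([ 0.5193, -0.3974,  0.042 ]), array([ 0.5974, -0.2796,  0.042 ])]
box c [ 0.5583 -0.3385  0.042 ] 0.0905689538769451 0.11046526523725561 -163.36503284336587
62.90601529743448 152.90593851181254
[(np.float64(168.0), np.float64(215.1), np.float64(243.0)), (np.float64(174.0), np.float64(215.7), np.float64(246.0)), (np.float64(180.0), np.float64(214.6), np.float64(543.0)), (np.float64(186.0), np.float64(217.6), np.float64(238.0)), (np.float64(192.0), np.float64(218.6), np.float64(108.0)), (np.float64(198.0), np.float64(218.9), np.float64(202.0)), (np.float64(204.0), np.float64(219.8), np.float64(148.0)), (np.float64(210.0), np.float64(220.2), np.float64(138.0)), (np.float64(216.0), np.float64(212.0), np.float64(751.0)), (np.float64(225.0), np.float64(211.8), np.float64(286.0))]
```

Call:
send_rows --pt "-0.14 -0.09 0" --pt "-0.14 -0.09 0" --pt "-0.14 -0.09 0" --pt "-0.14 -0.09 0" --pt "-0.14 -0.09 0" --pt "-0.14 -0.09 0" --pt "-0.14 -0.09 0" --pt "-0.14 -0.09 0" --pt "-0.14 -0.09 0" --pt "-0.14 -0.09 0" --pt "-0.14 -0.09 0" --pt "-0.14 -0.09 0" --yaw '[-0.1224,-0.1224,-0.1224,-0.1224,-0.1224,-0.1224,-0.1224,-0.1224,-0.1224,-0.1224,-0.1224,-0.1224]' --hand 50 --newtons 40

```text
t: 3.15
ee_pos: [0.5368, -0.3507, 0.2634]
orientation: [0.826, 0.563, -0.0, -0.0]
wrist_force: [-0.4, 0.5, 0.8]
width: 0.0428
finger_force: 0.0
```

Call:
send_rows --pt "0 0 -1" --pt "0 0 -1" --pt "0 0 -1" --pt "0 0 -1" --pt "0 0 -1.5" --pt "0 0 -1.5" --pt "0 0 -1.5" --pt "0 0 0" --yaw '[-0.1224,-0.1224,-0.1224,-0.1224,0,0,0,0]'

```text
t: 3.82
ee_pos: [0.5361, -0.3501, 0.1754]
orientation: [0.937, 0.349, -0.001, -0.002]
wrist_force: [-0.2, 0.0, -0.4]
width: 0.0424
finger_force: 0.0
```

```bash
python3 - <<'E'
from h import *
s=sensors.sense();x=Rn.from_quat(s['orientation']).as_matrix();print(s['t'],s['ee_pos'],s['qpos'],s['width'],np.degrees(np.arctan2(x[1,1],x[0,1])))
wsnap('w2.png')
a=cv2.imread('pics/w2.png');cv2.imwrite('pics/w2b.png',cv2.resize(a,(800,600),interpolation=cv2.INTER_CUBIC))
E
```

```text
3.8167 [ 0.53606286 -0.35011076  0.17537815] [-6.35751518e-01  6.22522497e-01  1.36427413e+00 -2.17640414e-05
  1.16020630e+00  2.21697497e-01] 0.04243680256936771 -49.12789157135223
```

View pics/w2b.png

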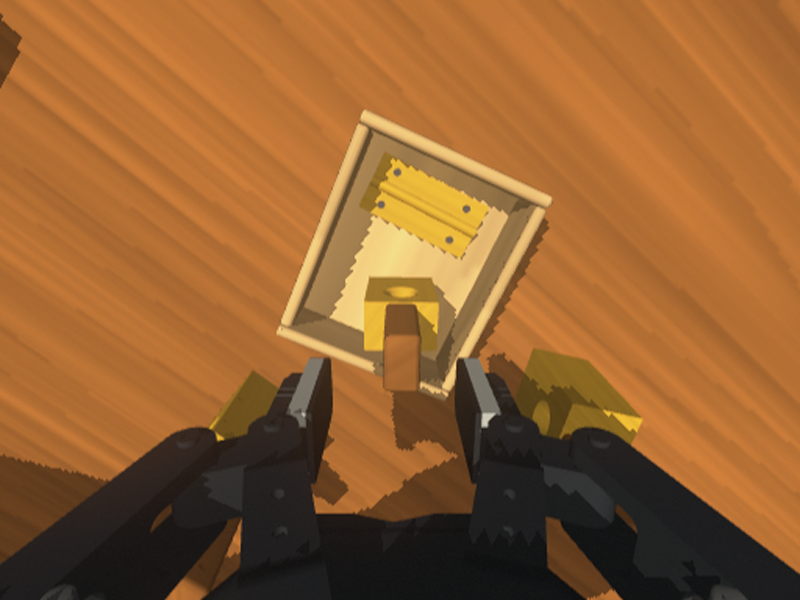

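The tab top is aligned with the closing direction. It lies at (384–420, 335–390), against a centre between the fingers of about 393.

```bash
python3 - <<'E'
from h import *
np.set_printoptions(precision=4,suppress=True)
T=np.load('pics/w2.png.npy');k=.64
P=np.array([onz('wrist',u*k,v*k,.09,T) for u,v in[(385,336),(420,335),(418,390),(385,390)]]);print(P.mean(0),[np.linalg.norm(P[i]-P[i-1])for i in range(4)])
E
```

```text
[ 0.537  -0.3528  0.09  ] [np.float64(0.022498384834234122), np.float64(0.013012875565963603), np.float64(0.022893899921483746), np.float64(0.012753517456356915)]
```

Call:
send_rows --pt "0.1 -0.26 0" --pt "0 0 -1" --pt "0 0 -1" --pt "0 0 -1" --pt "0 0 -0.9" --pt "0 0 0" --yaw '[0,0,0,0,0,0]'

```text
t: 4.37
ee_pos: [0.5373, -0.3529, 0.1372]
orientation: [0.937, 0.349, -0.001, -0.002]
wrist_force: [0.5, -0.7, 0.1]
width: 0.0428
finger_force: 0.0
```

Call:
send_rows --pt "0 0 0" --pt "0 0 0" --pt "0 0 0" --pt "0 0 0" --pt "0 0 0" --pt "0 0 0" --pt "0 0 0" --yaw '[0,0,0,0,0,0,0]' --hand 0 --newtons 80

```text
t: 4.95
ee_pos: [0.5382, -0.3535, 0.1404]
orientation: [0.937, 0.349, 0.0, 0.0]
wrist_force: [0.1, -0.2, 2.8]
width: 0.0125
finger_force: 79.4
```

Call:
send_rows --pt "0 0 0.5" --pt "0 0 1" --pt "0 0 1.5" --pt "0 0 2" --pt "0 0 2" --pt "0 0 2" --pt "0 0 2" --pt "0 0 2" --pt "0 0 0" --pt "0 0 0" --yaw '[0,0,0,0,0,0,0,0,0,0]'

```text
t: 5.78
ee_pos: [0.538, -0.3534, 0.2707]
orientation: [0.937, 0.349, 0.0, 0.001]
wrist_force: [-0.4, 0.7, -2.6]
width: 0.0122
finger_force: 78.8
```

```bash
python3 - <<'E'
from h import *
np.set_printoptions(precision=4,suppress=True)
s=sensors.sense();print(s['t'],s['ee_pos'],s['width'],s['finger_force'])
a=cv2.imread('pics/top0.png')
c=snap('wrist','w3.png');t=snap('top','top1.png');sd=snap('side','side1.png')
u,v=map(int,proj('side',s['ee_pos']-[0,0,.07]));print(u,v)
r=lambda im:cv2.resize(im,(400,300),interpolation=cv2.INTER_CUBIC)
b=cv2.imread('pics/w3.png');d=cv2.imread('pics/side1.png')
# crank in old wrist? crank crop from top with big zoom
e=a[160:235,190:290]
cv2.imwrite('pics/c3.png',np.vstack([np.hstack([r(b),r(d[max(v-45,0):v+45,u-60:u+60])]),cv2.resize(cv2.rotate(e,cv2.ROTATE_90_CLOCKWISE)[20:50],(800,300),interpolation=cv2.INTER_CUBIC)]))
print(cv2.rotate(e,cv2.ROTATE_90_CLOCKWISE).shape)
E
```

```text
5.7833 [ 0.538  -0.3534  0.2707] 0.01222805719991568 78.81386876106262
322 264
(100, 75, 3)
```

View pics/c3.png

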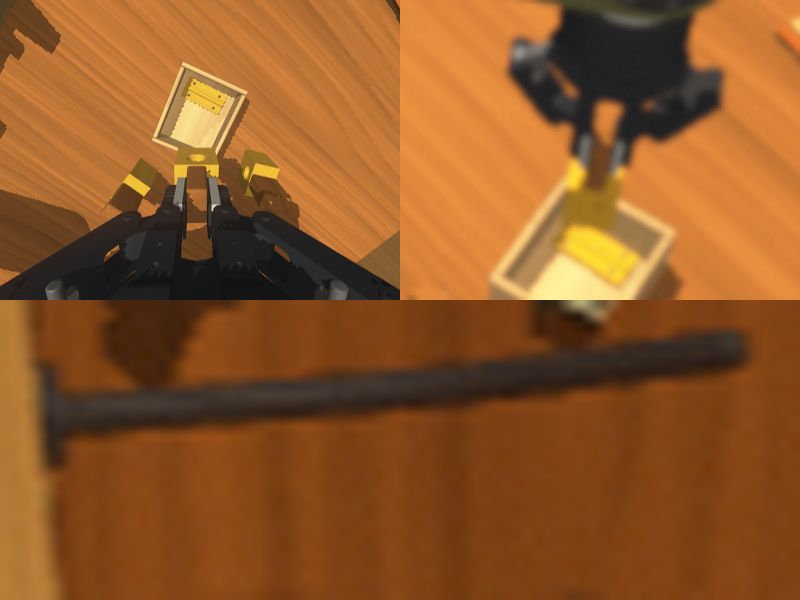

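The collar is lifted clear and the hinge stays in the box. Top-left is the wrist view with the collar's hole facing the camera, and the bottom panel shows the crank axis from the boss at (62,413) to the tip at (748,347). Next I carry the collar to the front of the cheek. There I will tilt it about 38° in a light grip by pushing its foot against the cheek's top edge.

Call:
send_rows --pt "0.15 3.36 0" --pt "0.15 3.36 0" --pt "0.15 3.36 0" --pt "0.15 3.36 0" --pt "0.15 3.36 0" --pt "0.15 3.36 0" --pt "0.15 3.36 0" --pt "0.15 3.36 0" --pt "0.15 3.36 0" --pt "0.15 3.36 0" --pt "0 0 0" --pt "0 0 0" --yaw '[-0.0648,-0.0648,-0.0648,-0.0648,-0.0648,-0.0648,-0.0648,-0.0648,-0.0648,-0.0648,0,0]'

```text
t: 6.93
ee_pos: [0.5528, -0.016, 0.2689]
orientation: [0.999, 0.034, -0.001, -0.0]
wrist_force: [0.2, -0.1, -2.6]
width: 0.0124
finger_force: 79.0
```

```bash
python3 - <<'E'
from h import *
np.set_printoptions(precision=4,suppress=True)
s=sensors.sense();print(s['t'],s['ee_pos'],s['qpos'],s['width'],s['finger_force'])
wsnap('w4.png');b=cv2.imread('pics/w4.png');cv2.imwrite('pics/w4b.png',cv2.resize(b,(800,600),interpolation=cv2.INTER_CUBIC))
E
```

```text
6.9333 [ 0.5528 -0.016   0.2689] [-0.0951  0.3376  1.5551 -0.      1.2506  1.4075] 0.012424076529851965 79.03348445892334
```

View pics/w4b.png

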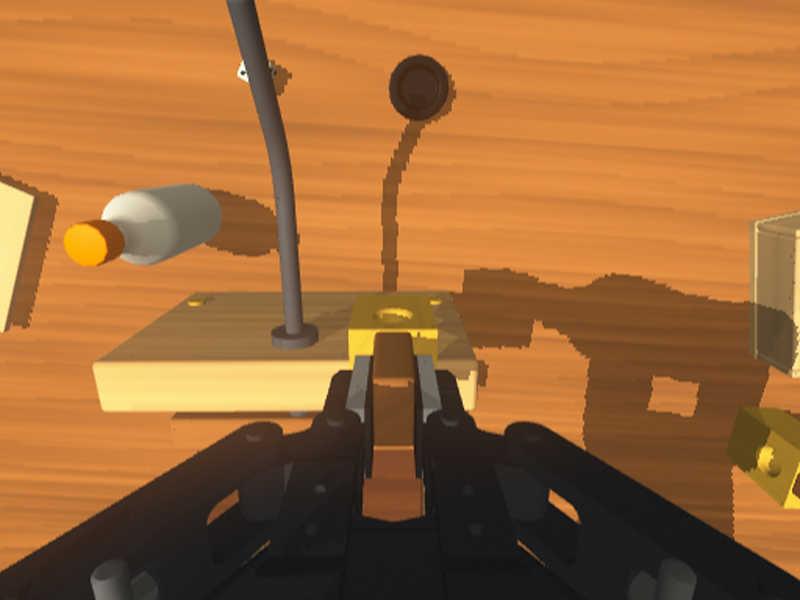

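The wrist view shows the boss at (295,332) with the rod bending up to (240,0). The cheek's top front edge runs from (94,363) to (477,360), and the collar's hole is at (393,315).

```bash
python3 - <<'E'
from h import *
np.set_printoptions(precision=4,suppress=True)
T=np.load('pics/w4.png.npy');k=.64
g=lambda u,v,z:onz('wrist',u*k,v*k,z,T)
L=g(94,363,.128);R=g(477,360,.128);d=L-R;print(L,R,np.linalg.norm(d),'yaw',np.degrees(np.arctan2(-d[0],d[1])))
m=(L+R)/2;print('cheek edge mid',m)
print('foot z.1',g(294.5,331,.1), 'rodline pts')
# rod edges at bottom row near boss: v=300 u 283..300 ; 
for (u,v,x) in[(292.5,310,.012),(287,220,.053),(279,160,.08)]: print(g(u,v,.1+(0 if x<.07 else .001)))
# block: width / top edge front
for u,v in[(350,330),(437,332),(350,362),(393,315)]:
    o,dd=ray('wrist',u*k,v*k,T); ex=Rn.from_quat(sensors.sense()['orientation']).as_matrix()[:,0]; p=sensors.sense()['ee_pos']
    t=(.012-ex@(o-p))/(ex@dd); q=o+dd*t-p;print('rel tcp',q)
# tip from side0 and top0
for uv in[(214.5,164.4),(214.5,165)]: print(tri('top',uv,'side',(180+283*.28,140+58*.28)))
E
```

```text
[0.5145 0.1353 0.128 ] [ 0.5294 -0.0607  0.128 ] 0.1965586393720067 yaw 4.360768763391339
cheek edge mid [0.5219 0.0373 0.128 ]
foot z.1 [0.5274 0.0384 0.1   ] rodline pts
[0.54   0.0396 0.1   ]
[0.5902 0.0426 0.1   ]
[0.6204 0.0464 0.101 ]
rel tcp [ 0.0107  0.018  -0.0868]
rel tcp [ 0.0129 -0.0142 -0.0848]
rel tcp [ 0.0109  0.0156 -0.0595]
rel tcp [ 0.0117  0.002  -0.1033]
(array([0.6816, 0.0472, 0.1481]), np.float64(0.0012842074099669528))
(array([0.6805, 0.0468, 0.1487]), np.float64(1.0352052837442575e-05))
```

Call:
send_rows --pt "0 0 -0.8" --pt "0 0 -0.8" --pt "0 0 -0.7" --pt "-0.5 -0.04 0" --pt "-0.5 -0.04 0" --pt "-0.5 -0.04 0" --yaw '[0.005,0,0,0,0,0]'

```text
t: 7.48
ee_pos: [0.5377, -0.0189, 0.2469]
orientation: [0.999, 0.035, 0.0, -0.0]
wrist_force: [9.6, 3.2, -5.7]
width: 0.0126
finger_force: 78.4
```

Call:
send_rows --pt "0 0 0" --pt "-0.4 -0.03 0" --pt "-0.4 -0.03 0" --pt "-0.4 -0.03 0" --pt "-0.4 -0.03 0" --pt "0 0 0" --yaw '[0,0,0,0,0,0]' --newtons 20 --hand 0

```text
t: 7.98
ee_pos: [0.5224, -0.0198, 0.2482]
orientation: [0.999, 0.035, 0.003, 0.0]
wrist_force: [8.6, 3.4, -3.4]
width: 0.0122
finger_force: 76.6
```

Call:
send_rows --pt "-0.4 -0.03 0" --pt "-0.4 -0.03 0" --pt "-0.4 -0.03 0" --pt "-0.4 -0.03 0" --pt "0 0 0" --yaw '[0,0,0,0,0]'

```text
t: 8.4
ee_pos: [0.5063, -0.0211, 0.2482]
orientation: [0.999, 0.035, 0.002, 0.0]
wrist_force: [6.8, 0.1, -0.7]
width: 0.0118
finger_force: 73.2
```

```bash
python3 - <<'E'
from h import *
np.set_printoptions(precision=4,suppress=True)
s=sensors.sense();print(s['t'],s['ee_pos'],s['width'],s['finger_force'],s['moment'],s['wrist_force'])
wsnap('w5.png');snap('side','side2.png')
b=cv2.imread('pics/w5.png');d=cv2.imread('pics/side2.png')
u,v=map(int,proj('side',s['ee_pos']-[0,0,.07]));print(u,v)
r=lambda im:cv2.resize(im,(400,300),interpolation=cv2.INTER_CUBIC)
cv2.imwrite('pics/c5.png',np.hstack([r(b[100:340,100:420]),r(d[v-45:v+45,u-60:u+60])]))
E
```

```text
8.4 [ 0.5063 -0.0211  0.2482] 0.01184853010873652 73.24293851852417 [ 0.2417 -1.4085  0.0296] [ 6.8481  0.1217 -0.6653]
221 189
```

View pics/c5.png

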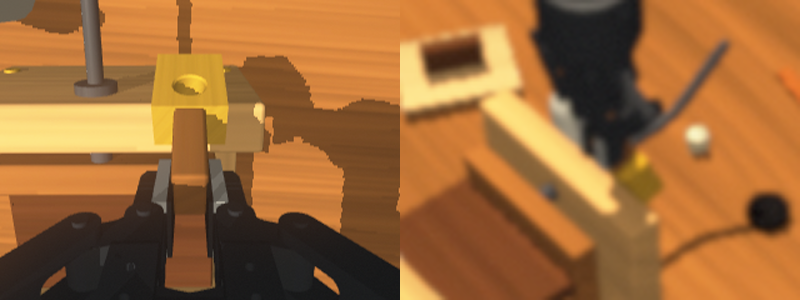

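The collar is tilting as planned. Its hole at (189,87) in the left panel now faces up towards the camera, and the front face spans y≈54–104. I solve for the tilt from these edges.

```bash
cat > tilt.py <<'E'
from h import *
from scipy.optimize import least_squares
def tilt(rows,wid):  # rows: image v of front-bottom, hole, front-top, back-top edges; wid: px widths of front-bottom, front-top
    c=eyes.camera_info('wrist');M=np.linalg.inv(np.array(c['mount']))
    L=np.array([(12,-28),(12,0),(12,16),(-12,16)])/1e3
    def f(p):
        s,co=np.sin(p[0]),np.cos(p[0])
        X=p[1]+L[:,0]*co-L[:,1]*s; Z=p[2]-(L[:,0]*s+L[:,1]*co)   # tool z down
        q=(M@np.c_[X,0*X,Z,1+0*X].T)
        v=c['fy']*q[1]/q[2]+c['cy'];w=c['fx']*.034/q[2]
        return np.r_[v-rows,(w[[0,2]]-wid)*.7]
    r=least_squares(f,[.5,.02,.09],x_scale=[.1,.01,.01]);return np.degrees(r.x[0]),r.x[1:],r.fun
E
python3 - <<'E'
from tilt import *
np.set_printoptions(precision=4,suppress=True)
k=1/1.25
print(tilt(np.array([54,87,104,143])*k+100,np.array([69,75])*k))
k=.64
print(tilt(np.array([294,315,331,363])*k,np.array([78,87])*k))
E
```

```text
(np.float64(22.3294597943473), array([0.0244, 0.1024]), array([ 0.12  , -2.0711,  1.0927,  0.8007, -3.1732,  0.9793]))
(np.float64(3.061174734461065), array([-0.0072,  0.1286]), array([-1.8366, -2.2223, -3.4273,  7.3033, -5.8259, -3.7085]))
```

Call:
send_rows --pt "-0.4 -0.03 0" --pt "-0.4 -0.03 0" --pt "-0.4 -0.03 0" --pt "-0.4 -0.03 0" --pt "0 0 0" --pt "0 0 0" --yaw '[0,0,0,0,0,0]'

```text
t: 9.0
ee_pos: [0.4905, -0.0223, 0.2485]
orientation: [0.999, 0.035, 0.003, 0.0]
wrist_force: [5.2, 0.7, 1.7]
width: 0.0123
finger_force: 70.1
```

Call:
send_rows --pt "0 0 0" --pt "0 0 0" --pt "0.1 0 0.4" --pt "0 0 0.6" --pt "0 0 1" --pt "0 0 1" --pt "0 0 0" --yaw '[0,0,0,0,0,0,0]' --newtons 90 --hand 0

```text
t: 9.58
ee_pos: [0.4914, -0.0223, 0.2795]
orientation: [0.999, 0.035, 0.002, 0.0]
wrist_force: [0.7, -0.5, -1.0]
width: 0.0118
finger_force: 89.7
```

```bash
python3 - <<'E'
from h import *
np.set_printoptions(precision=4,suppress=True)
s=sensors.sense();print(s['t'],s['ee_pos'],s['width'],s['finger_force'],s['qpos'])
wsnap('w6.png')
im=cv2.imread('pics/w6.png');h=cv2.cvtColor(im,cv2.COLOR_BGR2HSV)
m=cv2.inRange(h,(20,150,60),(32,255,255));n,l,st,ce=cv2.connectedComponentsWithStats(m)
for i in range(1,n):
    if st[i,4]>150: print(st[i],ce[i])
i=1+np.argmax(st[1:,4])
for v in range(80,240,4):
    x=np.where((l[v,200:300]>0))[0]+200
    if len(x): print(v,x.min(),x.max(),len(x),h[v,251],h[v,x.min()+3])
E
```

```text
9.5833 [ 0.4914 -0.0223  0.2795] 0.011790401857102655 89.67212319374084 [-0.1198  0.1917  1.7145 -0.      1.2319  1.3807]
[ 30  56  29  29 620] [43.9113 69.7129]
[ 220  127   64   77 3780] [251.804  160.8169]
[ 467  216   45   60 1878] [492.9345 242.3211]
128 225 278 54 [ 21 194 223] [ 20 192 226]
132 225 279 55 [ 21 194 224] [ 20 192 225]
136 225 280 56 [ 21 195 224] [ 20 192 225]
140 224 280 57 [ 21 195 224] [ 20 192 227]
144 224 280 57 [ 21 195 224] [ 21 191 226]
148 223 281 59 [ 23 187 247] [ 21 192 227]
152 223 281 59 [ 21 194 225] [ 21 192 227]
156 222 281 54 [ 21 196 228] [ 21 193 228]
160 222 282 52 [ 20 190 153] [ 20 192 228]
164 221 282 62 [ 20 188 152] [ 21 192 229]
168 221 282 62 [ 21 194 223] [ 21 192 228]
172 220 283 64 [ 20 194 224] [ 21 190 229]
176 220 283 64 [ 21 193 227] [ 21 193 231]
180 220 283 38 [ 14 175 175] [ 21 192 233]
184 221 282 34 [ 14 176 172] [ 21 190 233]
188 221 282 34 [ 14 176 172] [ 21 191 231]
192 222 281 32 [ 14 177 173] [ 21 193 233]
196 223 281 30 [ 14 177 174] [ 21 193 232]
200 223 280 28 [ 14 176 172] [ 21 192 230]
```

```bash
python3 - <<'E'
from tilt import *
np.set_printoptions(precision=4,suppress=True)
for hv in(155,158): print(tilt(np.array([127,hv,179,204]),np.array([54,64])))
im=cv2.imread('pics/w6.png');g=cv2.cvtColor(im,cv2.COLOR_BGR2GRAY)
print(g[138:184:1,251]); print(g[160,232:272])
E
```

```text
(np.float64(32.893463545415926), array([0.0329, 0.0989]), array([-0.9925,  1.8252, -1.3517,  0.5362, -0.1897, -0.3275]))
(np.float64(33.82106810045479), array([0.0322, 0.1001]), array([-0.4731, -0.203 , -0.1674,  0.8504, -0.3774, -0.7447]))
[172 173 173 173 173 173 173 174 196 213 203 179 173 174 174 175 176 178
 177 180 155 117 117 116 117 117 116 115 149 172 173 173 173 173 173 173
 173 174 176 155 119 121 124 123 123 122]
[177 176 174 175 175 173 157  98  98 101 102 107 108 111 112 113 116 117
 117 117 116 185 188 190 189 188 186 185 183 180 176 168 154 157 173 176
 178 176 172 171]
```

Call:
send_rows --pt "1 0 1" --pt "2.8 0 1" --pt "2.8 0 1" --pt "2.8 0 0" --pt "2.8 0 0" --pt "2.8 0 0" --pt "2.86 0 0" --pt "0 1.75 0" --pt "0 1.75 0" --pt "0 1.75 0" --pt "0 1.73 0" --pt "0 0 0" --yaw '[0,0,0,0,0,0,0,0,0,0,0,0]'

```text
t: 10.63
ee_pos: [0.6694, 0.0505, 0.3062]
orientation: [0.999, 0.036, -0.001, -0.0]
wrist_force: [-0.4, -0.2, -1.6]
width: 0.0121
finger_force: 89.7
```

Call:
send_rows --pt "0 0 -1" --pt "0 0 -1" --pt "0 0 -1" --pt "0 0 -1" --pt "0 0 -0.85" --pt "0 0 0" --pt "0 0 0" --yaw '[0,0,0,0,0,0,0]'

```text
t: 11.22
ee_pos: [0.6695, 0.0474, 0.2578]
orientation: [0.999, 0.035, -0.0, -0.0]
wrist_force: [0.3, 0.4, -1.6]
width: 0.0119
finger_force: 89.7
```

```bash
cat > meas.py <<'E'
from h import *
np.set_printoptions(precision=4,suppress=True)
def run(tag):
    s=sensors.sense();p=s['ee_pos'];print(s['t'],p,s['orientation'],s['wrist_force'])
    exp=p+np.array([.031*.9973,.031*.0732,-.096])
    for n in('side','top'):
        im=snap(n,n+tag+'.png');h=cv2.cvtColor(im,cv2.COLOR_RGB2HSV)
        m=cv2.inRange(h,(18,150,50),(34,255,255));u,v=proj(n,exp);print(n,'exp hole',u,v)
        k,l,st,ce=cv2.connectedComponentsWithStats(m)
        for i in range(1,k):
            if np.hypot(*(ce[i]-[u,v]))<25 and st[i,4]>4:print(st[i],ce[i])
E
python3 - <<'E'
from meas import *
run('3')
E
```

```text
11.2167 [0.6695 0.0474 0.2578] [ 0.9994  0.0351 -0.0005 -0.    ] [ 0.3311  0.3561 -1.5972]
side exp hole 264.2323780281005 149.36527880902668
[261 146  13  13  97] [267.4227 152.1546]
top exp hole 212.73511474162996 155.66029883085156
[196 137   3   2   5] [197.2 137.6]
[186 136  36  13 146] [203.7534 143.3904]
[212 136   3   2   5] [212.8 136.4]
[210 139   5   4  10] [212.3 140.6]
[222 143   5   8  11] [224.3636 146.8182]
[222 155   6   8  16] [224.1875 157.6875]
[228 160   2   4   5] [228.8 161.2]
[187 164   8   5  18] [190.6667 166.1667]
[196 164   3   5   5] [196.8 166. ]
[199 164   7   5  12] [201.4167 165.6667]
[216 164   5   4   7] [217.7143 165.8571]
[215 169   2   6   6] [215.6667 171.5   ]
[218 169   3   5   8] [219.25  170.875]
[207 170   7   5   8] [210.125 172.125]
```

```bash
cat >> h.py <<'E'
def cmap(f,x0,y0,x1,y1):
    h=cv2.cvtColor(cv2.imread('pics/'+f),cv2.COLOR_BGR2HSV)
    print(f,x0,y0)
    for y in range(y0,y1):
        print(y,''.join('Y' if 18<=a<=34 and b>140 and c>50 else 'k' if c<45 else 'g' if b<90 and c<130 else 'w' if b<120 else '.' for a,b,c in h[y,x0:x1].tolist()))
E
python3 - <<'E'
from h import *
cmap('side3.png',225,130,285,195)
E
```

```text
side3.png 225 130
130 ....................wkkkkkkkkkkkkkkkkkkkggggggggw...........
131 ......................wkkkkkkkkkkkkkkkkkgggggggggw..........
132 ........................kkkkkkkkkkkkkkkgggkkggggg...........
133 ........................wkkkkkkkkkkkkkkggkkkkgggw...........
134 ........................wkkkkkkkkkggkkkkkkkkkkgw............
135 .........................kkkkkkkkgwwkkkkkkkkkg..............
136 .........................ggkkkkkkkwwkkkkkkkkk...............
137 .........................wggkkkkkkkkkkkkkkkk................
138 .........................wggkkkkkkkkkkkkkkk.................
139 .........................wggkkkkkkkkkkkkkw..................
140 .........................wgkkkkkkkkkkkkw....................
141 .........................wgkkgggkkkkkkw.....................
142 .........................wgggggggkkkkk......................
143 .........................wgggggggkkkkw......................
144 ..........................ggggggggkkk.......................
145 ..........................ggkgggggkkk.......................
146 ..........................wgggggggkkk.
[... 2442 characters left out ...]
w...........wwwwwww...............................
185 ....wwggg.............wwwwwww...............................
186 ...wwggw..............wwwwwww...............................
187 ..wggw.................wwwww................................
188 wggg...................wwwww................................
189 ggw.....................www.................................
190 g...........................................................
191 ............................................................
192 ............................................................
193 ............................................................
194 ............................................................
```

```bash
python3 - <<'E'
from h import *
np.set_printoptions(precision=1,suppress=True)
p=np.array([.6695,.0474,.2578]);ex=np.array([.9973,.0732,0]);ey=np.array([-.0732,.9973,0]);ez=np.array([0,0,1])
for X,Z,th in[(.031,.096,36),(.031,.096,32),(.031,.100,34),(.031,.092,38)]:
    t=np.radians(th);lx=np.cos(t)*ex+np.sin(t)*ez;lz=-np.sin(t)*ex+np.cos(t)*ez
    hc=p+X*ex-Z*ez
    print(X,Z,th,'hole',np.array(proj('side',hc)))
    C=np.array([proj('side',hc+a*lx+b*ey+c*lz) for a in(-.012,.012) for b in(-.017,.017) for c in(-.028,.016)]);print(C.T)
print(proj('side',[.5275+.1542*.9973,.037+.1542*.0732,.1497]))
cmap('top3.png',180,130,245,180)
E
```

```text
0.031 0.096 36 hole [264.2 149.4]
[[269.9 263.3 261.8 255.2 274.9 268.5 266.8 260.3]
 [159.1 153.8 153.3 147.8 152.4 146.8 146.6 140.9]]
0.031 0.096 32 hole [264.2 149.4]
[[269.3 263.4 261.3 255.3 274.6 268.9 266.5 260.7]
 [159.6 153.3 153.7 147.4 153.1 146.6 147.3 140.7]]
0.031 0.1 34 hole [264.2 150.4]
[[269.6 263.4 261.6 255.2 274.7 268.7 266.7 260.5]
 [160.4 154.6 154.5 148.7 153.8 147.8 148.  141.9]]
0.031 0.092 38 hole [264.2 148.3]
[[270.1 263.3 262.1 255.1 275.1 268.4 267.  260.1]
 [157.9 152.9 152.  146.9 151.  145.8 145.2 139.9]]
(np.float64(259.1536409291941), np.float64(155.5965602790439))
top3.png 180 130
130 ............Y.......................Y.Y..YYYYYYYYk.kkk...........
131 ........Y.....Y......Y......Y.Y...YY..Yk.YYYYYYYYk.kkk...........
132 Y....Y..YY..Y....Y.Y...Y..YYYYY..........YYYYYYYYkkkkk...........
133 YYYYY.Y..Y.Y....Y..YYYY.Y.Y.Y.Y..YYYYY...YYYYYYYYk.kkk...........
134 Y.YYYYYYYYYYYY..YYY.Y...YY...Y.Y.YYYYYY..YYYYYYYYk.kkk...........
135 .YYYYYYYYYYYYYYYY.Y.YYYYYYYYYYYYYYYYYYY...YYYYYYYk.kkk...........
136 YYYYYYYYYY.YYYYYYYYYYY.YYYYYYYYYYYYY.YY..YYYYYYYYk
[... 2325 characters left out ...]

170 YYYYYYYYYYYY.Y...YYYYYYYY..YYYYYYY..YYYYYY.Y.....Ykk.............
171 YYYY.YYY.YY.YYYYYYYY.YY.YYYYYY..Y.YYYYYYY.Y......Ykk.............
172 YYYYYYYYYYYYYYY.YYYYY.YYYYYYY.YYYYY.Y.YYYY.......Ykk.............
173 YYYYY.Y.YYY.....Y.Y..YYY.YY.YY.Y.YYYYY..Y......Y.Ykk.............
174 YYY.....w.wwwwww.wwwww......YYYYYYYYY..k.Y.......Ykk............k
175 ..wwwggggkkgkkkkkkkkkkkkkkkkkk.......Y...Y.....Y.Ykk..........kkk
176 ggkggggkkggkgkkkkkkkkkkkkkkkkkkkkkkkkkkkYY.......Ykk.........kkkk
177 gggggggggkkkkkkkkkkkkkkkkkkkkkkkkkkkkkkkk.Y.Y.YY.Ykk.........kkkk
178 gggggkkggggggkkkkkkkkkkkkkkkkkkkkkkkkkkkkk....YYYYkk........kkkkk
179 gkgkkkkkkkggggkkkkkkkkkkkkkkkkkkkkkkkkkkkkkk..YYY.kk........kkkkk
```

Call:
send_rows --pt "0 -0.06 0" --pt "-0.39 -0.029 -0.308" --pt "-0.39 -0.029 -0.308" --pt "-0.39 -0.029 -0.308" --pt "-0.2 -0.015 -0.15" --pt "0 0 0" --yaw '[0,0,0,0,0,0]' --newtons 50 --hand 0

```text
t: 11.82
ee_pos: [0.6546, 0.0464, 0.2472]
orientation: [0.999, 0.035, -0.002, -0.0]
wrist_force: [-8.1, 1.9, -0.1]
width: 0.0116
finger_force: 90.1
```

```bash
python3 - <<'E'
from meas import *
run('4')
cmap('side4.png',235,140,285,170)
E
```

```text
11.8167 [0.6546 0.0464 0.2472] [ 0.9994  0.0354 -0.0015 -0.0004] [-8.1011  1.9489 -0.0692]
side exp hole 260.2514983563593 154.5110732142802
[258 152  11  12  87] [263.1494 157.7011]
top exp hole 213.6246971868932 162.74898294358377
[213 143   9  15  43] [217.907  150.5814]
[176 145  37  14 169] [193.5562 152.3432]
[195 146   4   3   5] [196.6 147.2]
[222 151   8   4  10] [225.3 152.7]
[227 158   4   9  13] [229.0769 161.2308]
[228 168   3   7  10] [229.5 171.1]
[205 172   8   6  20] [209.   174.35]
[218 175   4   5  10] [219.7 176.7]
[216 178   3   6   8] [217.125 180.75 ]
side4.png 235 140
140 ..........wkkkkkkkkgwwkkkkkkkkkgw.................
141 ...........gkkkkkkkgwwkkkkkkkkkw..................
142 ...........ggkkkkkkkgkkkkkkkkk....................
143 ...........ggkkkkkkkkkkkkkkkk.....................
144 ...........ggkkkkkkkkkkkkkkk......................
145 ...........wgkkkkkkkkkkkkk........................
146 ...........wgkkkkkkkkkkkw.........................
147 ...........wgkkgggkkkkkg..........................
148 ...........wgkgggggkkkk...........................
149 ..
[... 448 characters left out ...]
.............YYYYYYYYYY.................
158 .......................YYYYYYYYYYY................
159 .....................w..YYYYYYYYYY................
160 ....................ww...YYYYYYYYY................
161 ...................ggw....YYYYYYYY................
162 ..................wgg......YYYYYY.................
163 .................wgg.........YYY..................
164 .................wgw..............................
165 ................wgw...............................
166 ...............wgw................................
167 ...............gg.................................
168 ..............wgw.................................
169 .............wgw..................................
```

Call:
send_rows --pt "0 0 0" --pt "0 0 0" --pt "0 0 0" --yaw '[0,0,0]'

```text
t: 12.17
ee_pos: [0.6549, 0.0465, 0.2474]
orientation: [0.999, 0.035, -0.001, -0.0]
wrist_force: [-8.9, 2.2, 0.5]
width: 0.0117
finger_force: 90.1
```

Call:
send_rows --pt "-0.2 -0.015 -0.155" --pt "-0.2 -0.015 -0.155" --pt "0 0 0" --pt "0 0 0" --yaw '[0,0,0,0]'

```text
t: 12.5
ee_pos: [0.6516, 0.0462, 0.2456]
orientation: [0.999, 0.035, 0.001, -0.0]
wrist_force: [-3.9, 2.8, 7.0]
width: 0.0121
finger_force: 90.6
```

Call:
send_rows --pt "-0.2 -0.015 -0.155" --pt "-0.2 -0.015 -0.155" --pt "0 0 0" --pt "0 0 0" --yaw '[0,0,0,0]'

```text
t: 12.83
ee_pos: [0.6478, 0.0461, 0.2432]
orientation: [0.999, 0.035, 0.001, -0.0]
wrist_force: [-4.7, 4.2, 10.3]
width: 0.0121
finger_force: 91.3
```

```bash
python3 - <<'E'
from meas import *
run('5');print(sensors.sense()['moment'])
cmap('side5.png',235,145,280,185)
E
```

```text
12.8333 [0.6478 0.0461 0.2432] [ 0.9994  0.0355  0.0014 -0.0005] [-4.6906  4.1734 10.2779]
side exp hole 258.435511826683 156.6197112183475
[256 154  12  12  88] [261.75  159.375]
top exp hole 213.96286596581027 165.84839870154568
[222 146   4   2   5] [223.6 146.8]
[193 149   7   6  11] [195.1818 151.1818]
[219 149   2   5   5] [219.6 151. ]
[225 149   2   4   6] [225.6667 150.1667]
[198 153   4   3   5] [199.6 154.4]
[207 154   3   4   7] [207.7143 155.1429]
[211 154   4   2   5] [212.2 154.2]
[212 155   9   8  25] [216.68 159.24]
[195 156  16   7  35] [201.7714 159.4571]
[222 159   2   4   5] [222.2 160.2]
[189 161   5   2   6] [190.8333 161.5   ]
[223 163   8  13  28] [227.2143 169.8214]
[223 167   3   4   5] [224.2 168.4]
[192 177   4   4   6] [193.3333 178.3333]
[218 177   5   9  15] [220.2667 180.9333]
[195 178  10   5  16] [199.3125 179.9375]
[214 179   4   4   6] [215. 180.]
[210 180   3   5   9] [210.7778 182.4444]
[202 182   4   2   5] [203.8 182.4]
[0.7949 0.523  0.0989]
side5.png 235 145
145 .........wggkkkkkkkkkkkkkkkg.................
146 .........wggkkkkkkkkkkkkkkw...
[... 1215 characters left out ...]

171 ............gg...............................
172 ...........wgw...............................
173 ..........wgw................................
174 .........wgg.................................
175 ........wgg..................................
176 ........wgw..................................
177 .......wgw...................................
178 .....wwgw....................................
179 ....wggw.....................................
180 ...wgg.......................................
181 ..wgg........................................
182 wggw.........wwwww...........................
183 ggw.........wwwwww...........................
184 w...........wwwwwww..........................
```

Call:
send_rows --pt "-0.09 0.08 0.12" --pt "-0.3 -0.022 -0.235" --pt "-0.3 -0.022 -0.235" --pt "0 0 0" --pt "0 0 0" --yaw '[0,0,0,0,0]'

```text
t: 13.35
ee_pos: [0.6404, 0.046, 0.2385]
orientation: [0.999, 0.035, 0.0, -0.0]
wrist_force: [-6.1, 3.4, 7.5]
width: 0.0118
finger_force: 91.1
```

Call:
send_rows --pt "-0.3 -0.022 -0.235" --pt "-0.3 -0.022 -0.235" --pt "0 0 0" --pt "0 0 0" --yaw '[0,0,0,0]'

```text
t: 13.68
ee_pos: [0.6348, 0.0456, 0.2346]
orientation: [0.999, 0.035, 0.001, -0.0]
wrist_force: [-5.2, 3.4, 12.1]
width: 0.0115
finger_force: 91.8
```

Call:
send_rows --pt "-0.12 0.06 0.15" --pt "-0.39 -0.029 -0.308" --pt "-0.39 -0.029 -0.308" --pt "-0.39 -0.029 -0.308" --pt "0 0 0" --yaw '[0,0,0,0,0]'

```text
t: 14.1
ee_pos: [0.6209, 0.0449, 0.2243]
orientation: [0.999, 0.035, -0.001, 0.0]
wrist_force: [-2.6, 0.7, -1.8]
width: 0.0121
finger_force: 89.8
```

Call:
send_rows --pt "-0.39 -0.029 -0.308" --pt "-0.39 -0.029 -0.308" --pt "-0.39 -0.029 -0.308" --pt "0 0 0" --yaw '[0,0,0,0]'

```text
t: 14.43
ee_pos: [0.6095, 0.0441, 0.2154]
orientation: [0.999, 0.035, -0.001, -0.0]
wrist_force: [-2.1, 0.3, -2.6]
width: 0.0119
finger_force: 89.7
```

```bash
python3 - <<'E'
from h import *
s=sensors.sense();print(s['t'],s['ee_pos'],s['wrist_force'],s['moment'])
snap('side','side6.png');cmap('side6.png',225,145,275,190)
E
```

```text
14.4333 [0.60949049 0.04411877 0.21539764] [-2.05502107  0.26103378 -2.5596586 ] [-0.00249635  0.49054022  0.0334383 ]
side6.png 225 145
145 .gw..wkkkkkkkkkkkkkkkkggg.........................
146 .ww..wkkkkkkkkkkkkkkkkggg.........................
147 ..w..wkkkkkkkkkkkkkkkkggg.........................
148 ..wwwkkkkkkkkkkkkkkkkkgggw........................
149 ...kkkkkkkkkkkkkkkkkkkgggg........................
150 ...gkkkkkkkkkkkkkkkkkkggggw.......................
151 ....kkkkkkkkkkkkkkkkkkgggggw......................
152 ....wwkkkkkkkkkkkkkkkkggggggw.....................
153 .......kkkkkkkkkkkkkkkggggggggg...................
154 .......wkkkkkkkkkkkkkkgggggggggg..................
155 ........kkkkkkkkkkkkkkgggkgggggg..................
156 ........kkkkkkkkkggkkkkkkkkgggggg.................
157 ........wkkkkkkkkwwkkkkkkkkkgggggw................
158 ........wgkkkkkkkwwkkkkkkkkkgggggw................
159 ........wggkkkkkkkkkkkkkkkkwwgggw.................
160 ........wggkkkkkkkkkkkkkkw..wggg..................
161 .........ggkkkkkkkkkkkkk....wggw..................
162 .........ggkkkkkkkkkkkw.
[... 811 characters left out ...]
.......wgw......YYYYY...................
178 ...............wwgw........YYY....................
179 ..............wggw................................
180 .............wgg..................................
181 ............wgg...................................
182 .........wwggw.........wwwww......................
183 ........wgggw.........wwwwww......................
184 ......wwggw...........wwwwwww.....................
185 ....wwggg.............wwwwwww.....................
186 ...wgggw..............wwwwwww.....................
187 ..wggw.................wwwww......................
188 wggg...................wwwww......................
189 ggw.....................www.......................
```

The collar is threaded. In the side view the rod shows beyond the collar at (253,163), and the forces are low. I slide it to the start of the bend and let go there so it can hang freely.

Call:
send_rows --pt "-0.39 -0.029 -0.308" --pt "-0.45 -0.033 -0.33" --pt "0 0 0" --yaw '[0,0,0]'

```text
t: 14.73
ee_pos: [0.6011, 0.0435, 0.209]
orientation: [0.999, 0.035, -0.001, 0.0]
wrist_force: [-0.9, 0.2, -2.3]
width: 0.0116
finger_force: 89.7
```

Call:
send_rows --pt "0 0 0" --pt "0 0 0" --pt "0 0 0" --pt "0 0 0" --pt "0 0 0" --pt "0 0 0" --pt "0 0 0" --pt "0 0 0" --yaw '[0,0,0,0,0,0,0,0]' --hand 45

```text
t: 15.4
ee_pos: [0.602, 0.0436, 0.2099]
orientation: [0.999, 0.035, 0.0, -0.0]
wrist_force: [-0.3, -0.1, 0.2]
width: 0.0382
finger_force: 0.0
```

```bash
python3 - <<'E'
from h import *
s=sensors.sense();print(s['t'],s['ee_pos'],s['wrist_force'],s['width'])
snap('side','side7.png');cmap('side7.png',205,150,270,205)
E
```

```text
15.4 [0.602008   0.04355439 0.20991823] [-0.2862431  -0.07462551  0.22273297] 0.03822197420455416
side7.png 205 150
150 ..................wkkkkkkkkkkkkkkkkkkkkkgggw.....................
151 ...................kkkkkkkkkkkkkkkkkkkkkgggg.....................
152 ....................gkkkkkkkkkkkkkkkkkkkggggw....................
153 ......................kkkkkkkkkkkkkkkkkkgggggw...................
154 ......................wkkkkkkkkkkkkkkkkkkgggggw..................
155 ......................wkkkkkgggkkkkkkkkkkggggggggg...............
156 .......................kkkkkkggkkkkkkkkkkkgggggggggww............
157 .......................wkkkkkkkkkkkkkkkkkkkkkggggggggw...........
158 .......................wgkkkkkkkkkkkkkkkkkkkkkgggggggw...........
159 .......................wggkkkkkkkkkkkgwgkkkkkkkgggggg............
160 ......YYY..............wggkkkkw.wkkkw...gkkkkkkkkggg.............
161 ....YYYYYY.............wggkkkw....kg....wkkkkkkkkgg..............
162 ....YYYYYY..............ggkkk.....ww....gkkkkkkkkgw..............
163 ....YYYYY...............ggkkk......g...wkkkkkkkkgw...............
164 
[... 2165 characters left out ...]

195 ...Y............Y................................................
196 ....Y............Y...............................................
197 ..................Y..............................................
198 .......Y...........Y.............................................
199 gw......Y...........YY...........................................
200 ggw......Y............Y..........................................
201 ggg.......Y............Y.........................................
202 ggg........Y...........Y.........................................
203 .ww.........Y..........Y.........................................
204 .............Y........YY.......................................kk
```

Call:
send_rows --pt "0 0 2" --pt "0 0 2" --pt "0 0 2" --pt "2.3 0.17 0" --pt "2.3 0.17 0" --pt "2.4 0.17 0" --pt "0 0 0" --yaw '[0,0,0,0,0,0,0]'

```text
t: 16.03
ee_pos: [0.6742, 0.0487, 0.2689]
orientation: [0.999, 0.035, -0.0, -0.0]
wrist_force: [-0.4, -0.2, -0.1]
width: 0.0382
finger_force: 0.0
```

Call:
send_rows --pt "0 0 0" --pt "0 0 0" --pt "0 0 0" --pt "0 0 -2" --pt "0 0 -2" --pt "0 0 -2" --pt "0 0 -1.3" --pt "0 0 -1" --pt "0 0 0" --yaw '[0,0,0,0,0,0,0,0,0]' --hand 24

```text
t: 16.78
ee_pos: [0.6713, 0.0486, 0.1852]
orientation: [0.999, 0.035, -0.001, -0.0]
wrist_force: [-0.3, -0.4, -0.1]
width: 0.0208
finger_force: 0.0
```

```bash
python3 - <<'E'
from h import *
s=sensors.sense();print(s['t'],s['ee_pos'],s['wrist_force'],s['width'])
snap('side','side8.png');cmap('side8.png',225,135,285,190)
E
```

```text
16.7833 [0.67132636 0.04860517 0.18517339] [-0.27069489 -0.41826964 -0.06747665] 0.020792063725095566
side8.png 225 135
135 ...............ggggkkkkkkkkkkkkkkkkkkkkkkkw.................
136 ...............gggggkkkkkkkkkkkkkkkkkkkkkk..................
137 ...............wgggggkkkkkkkkkkkkkkkkkkkkg..................
138 ................ggggkkkkkkkkkkkkkkkkkkkkkw..................
139 ................wkkkkkkkkkkkkkkkkkkkkkkkkw..................
140 .................kkkkkkkkkkkkkkkkkkkkkkkkw..................
141 .................gkkggkkkkkkkkkkkkkkkkkkkg..................
142 .................wkw..wkkkkkkkkkkkkkkkkkkg..................
143 ..................w....gkkkkkkkkkkkkkkkkggw.................
144 ..................w....gkkkkkkkkkkkkkkkgggg.................
145 .......................gkkkkkkkkkkkkkkkkggg.................
146 ...................w..wkkkkkkkkkkkkkkkkkggg.................
147 ...................wgwkkkkkkkkkkkkkkkkkkgggw................
148 ....................kkkkkkkkkkkkkkkkkkkkggggw...............
149 ....................gkkkkkkkkkkkkkkkkkkkggggg...............
150 .
[... 1894 characters left out ...]
.....ww..YYYYYYYYYY...............................
180 .............wgw.....YYYYYYY................................
181 ...........wwgg.......YYYYYY................................
182 .........wwggw.........YYYY.................................
183 ........wgggw.........ww....................................
184 ......wwggw...........wwwwwww...............................
185 ....wwggg.............wwwwwww...............................
186 ...wwggw..............wwwwwww...............................
187 ..wggw.................wwwww................................
188 wggg...................wwwww................................
189 ggw.....................www.................................
```

Call:
send_rows --pt "-0.6 -0.044 0" --pt "-0.6 -0.044 0" --pt "-0.5 -0.037 -0.1" --pt "-0.5 -0.037 -0.1" --pt "-0.5 -0.037 -0.1" --pt "-0.5 -0.037 -0.1" --pt "-0.5 -0.037 -0.1" --pt "-0.5 -0.037 -0.1" --pt "-0.5 -0.037 -0.1" --pt "0 0 0" --yaw '[0,0,0,0,0,0,0,0,0,0]'

```text
t: 17.67
ee_pos: [0.6242, 0.0451, 0.1796]
orientation: [0.999, 0.035, -0.0, -0.0]
wrist_force: [-0.1, 0.2, -0.7]
width: 0.0203
finger_force: 0.0
```

```bash
python3 - <<'E'
from h import *
s=sensors.sense();print(s['t'],s['ee_pos'],s['wrist_force'],s['width'])
snap('side','side9.png');cmap('side9.png',210,150,265,200)
E
```

```text
17.6667 [0.62416966 0.04514436 0.17961543] [-0.09489791  0.21770452 -0.67564123] 0.02033319583318395
side9.png 210 150
150 ...................wkkggkkkkkkkkkkkkkkkkkkk............
151 ....................kw..wkkkkkkkkkkkkkkkkkkw...........
152 ....................w....kkkkkkkkkkkkkkkkkgg...........
153 .........................kkkkkkkkkkkkkkkkgggw..........
154 .........................kkkkkkkkkkkkkkkkgggw..........
155 .....................w..wkkkkkkkkkkkkkkkkgggw..........
156 ......................gkkkkkkkkkkkkkkkkkkgggg..........
157 ......................gkkkkkkkkkkkkkkkkkkkggggwww......
158 .......................kkkkkkkkkkkkkkkkkkkggggggg......
159 ........................wkkkkkkkkkkkkkkkkkgggggggw.....
160 .YYY......................kkkkkkkkkkkkkkkkgggggggg.....
161 YYYYY.....................gkkkkkkkkkkkkkkkggggggggg....
162 YYYYY.....................wkkkkkkkkkkkkkkkggggggggg....
163 YYYYY......................kkkkkkkkkkgkkkkgkkkggggw....
164 .Y.........................ggkkkkkkkg.wgkkkkkkkggw.....
165 ...........................wggkkkkkkw..gkkkkkkkgw......
166 .................
[... 1318 characters left out ...]
wggg.....YYYYYYYYYYY...wwwww............
189 ......wwwwwwwwwggw.......YYYYYYYYYY....www.............
190 .......wwwgggggg..........YYYYYYYY.....................
191 ........wwggggw............YYYYYY......................
192 ..........wgg...............YYY........................
193 .......................................................
194 ..........Y............................................
195 ...........Y...........................................
196 ............Y..........................................
197 Y............Y.........................................
198 ..Y...........Y........................................
199 ................Y......................................
```

The collar is going round the bend and standing more upright, so I keep pushing.

Call:
send_rows --pt "-0.5 -0.037 -0.1" --pt "-0.5 -0.037 -0.1" --pt "-0.5 -0.037 -0.1" --pt "-0.5 -0.037 -0.1" --pt "-0.5 -0.037 0" --pt "-0.5 -0.037 0" --pt "-0.5 -0.037 0" --pt "-0.5 -0.037 0" --pt "-0.5 -0.037 0" --pt "-0.5 -0.037 0" --pt "0 0 0" --yaw '[0,0,0,0,0,0,0,0,0,0,0]'

```text
t: 18.63
ee_pos: [0.5739, 0.0414, 0.1756]
orientation: [0.999, 0.035, -0.001, -0.0]
wrist_force: [0.4, 0.2, 0.8]
width: 0.0206
finger_force: 0.0
```

Call:
send_rows --pt "-0.3 -0.022 0" --pt "-0.3 -0.022 0" --pt "-0.2 -0.015 0" --pt "0 0 0" --yaw '[0,0,0,0]'

```text
t: 18.97
ee_pos: [0.5666, 0.0409, 0.1757]
orientation: [0.999, 0.035, -0.0, 0.0]
wrist_force: [0.7, 0.5, -0.1]
width: 0.0206
finger_force: 0.0
```

```bash
python3 - <<'E'
from h import *
s=sensors.sense();print(s['t'],s['ee_pos'],s['wrist_force'],s['width'])
wsnap('w10.png');snap('side','side10.png');cmap('side10.png',190,155,265,210)
E
```

```text
18.9667 [0.56655038 0.04086493 0.17570227] [ 0.74099765  0.54302448 -0.0941281 ] 0.020597656411624966
side10.png 190 155
155 w....................kkkkkkkkkkkkkkkkkkkkkkkkkkw...........................
156 ww...................wkkkkkkkkkkkkkkkkkkkkkkkkk............................
157 ww...................wkkkkkkkkkkkkkkkkkkkkkkkkw....................ww......
158 www...................gkkkkkkkkkkkkkkkkkkkkkkk....................wgw......
159 www....................kkkkkkkkkkkkkkkkkkkkkkk...................wgw.......
160 www....................wkkkkkkkkkkkkkkkkkkkkkk..................wgg........
161 www................YY...kkgkkkkkkkkkkkkkkkkkkkw.................ggw........
162 wwww...............YY...ww..gkkkkkkkkkkkkkkkkkg................wgg.........
163 wwww...............YY.......wkkkkkkkkkkkkkkkkggw..............wgg..........
164 wwwww.......................wkkkkkkkkkkkkkkkgggg..............wgw..........
165 wwwwww...................wwwkkkkkkkkkkkkkkkkgggg.............wgw...........
166 wwwwww...................kkkkkkkkkkkkkkkkkkkgggg............wgw............
167 wwwwww.........
[... 2720 characters left out ...]
ggg.......Y....Y............................................
202 ..............wggg........Y..Y.............................................
203 ................ww..........Y..............................................
204 ...........................................................................
205 ...........................................................................
206 ...........................................................................
207 ...........................................................................
208 ...........................................................................
209 ...........................................................................
```

Call:
send_rows --pt "-0.15 -0.011 0" --pt "-0.15 -0.011 0" --pt "0 0 0" --yaw '[0,0,0]'

```text
t: 19.32
ee_pos: [0.5638, 0.0407, 0.1758]
orientation: [0.999, 0.035, -0.0, 0.0]
wrist_force: [0.1, -0.7, 0.2]
width: 0.0206
finger_force: 0.0
```

Call:
send_rows --pt "-0.15 -0.011 0" --pt "-0.15 -0.011 0" --pt "0 0 0" --yaw '[0,0,0]'

```text
t: 19.57
ee_pos: [0.5629, 0.0406, 0.1772]
orientation: [0.999, 0.035, 0.004, -0.0]
wrist_force: [16.3, 2.1, -1.5]
width: 0.0201
finger_force: 8.6
```

The force rose to 16 N at x = 0.563, so the collar sits against the boss. I back off and rise, then check it.

Call:
send_rows --pt "0.5 0.037 0" --pt "1 0.073 0" --pt "1 0.073 0" --pt "1 0.073 0" --pt "0 0 2" --pt "0 0 3" --pt "0 0 3" --pt "0 0 3" --pt "0 0 0" --yaw '[0,0,0,0,0,0,0,0,0]'

```text
t: 20.32
ee_pos: [0.597, 0.043, 0.2921]
orientation: [0.999, 0.035, 0.004, 0.0]
wrist_force: [-0.2, 0.3, 0.2]
width: 0.021
finger_force: 0.0
```

```bash
python3 - <<'E'
from h import *
np.set_printoptions(precision=3,suppress=True)
s=sensors.sense();print(s['t'],s['ee_pos'],s['qpos'],s['wrist_force'])
wsnap('w11.png')
im=cv2.imread('pics/w11.png');h=cv2.cvtColor(im,cv2.COLOR_BGR2HSV);T=np.load('pics/w11.png.npy')
m=cv2.inRange(h,(18,180,60),(34,255,255));n,l,st,ce=cv2.connectedComponentsWithStats(m)
for i in range(1,n):
    if st[i,4]>150: print(st[i],ce[i],onz('wrist',*ce[i],.1,T))
cmap('w11.png',195,200,300,270) if False else None
# lid handle from first top picture: dark pixels inside lid
a=cv2.imread('pics/top0.png');g=cv2.cvtColor(a,cv2.COLOR_BGR2HSV)
snap('top','top11.png');cmap('top11.png',98,200,158,258)
E
```

```text
20.3167 [0.597 0.043 0.292] [ 0.011  0.414  1.394 -0.     1.325  1.511] [-0.199  0.337  0.244]
[135 197  23  21 376] [146.021 207.21 ] [0.566 0.143 0.1  ]
[234 216  36  41 849] [251.205 234.69 ] [0.544 0.039 0.1  ]
[ 484  284   28   53 1014] [500.294 306.135] [ 0.478 -0.235  0.1  ]
top11.png 98 200
200 ............................................................
201 ............................................................
202 ............................................................
203 ............................................................
204 .....................Y......................................
205 ............................................................
206 ...........................Y................................
207 ............................................................
208 ...............................YY...........................
209 ...................................Y........................
210 ...........................................................Y
211 ...........................................Y...............Y
212 ................
[... 2269 characters left out ...]
...........YY....YYYYYYYYYYYY....................Y
248 .....................Y....YYYYYYYYYYYYY....................Y
249 ..........................YYYYYYYYYYYY.....................Y
250 ............................YYYYYYYYYY....................Y.
251 .............................YY.YYYYY.....................YY
252 .................................YYYY.....................YY
253 .........................................................YYY
254 .........................................................YYY
255 .........................................................YYY
256 .........................................................YYY
257 ........................................................YYYY
```

Call:
send_rows --pt "-0.44 2.14 0" --pt "-0.44 2.14 0" --pt "-0.44 2.14 0" --pt "-0.44 2.14 0" --pt "-0.44 2.14 0" --pt "-0.44 2.14 0" --pt "-0.44 2.14 0" --pt "-0.44 2.14 0" --pt "-0.44 2.14 0" --pt "-0.44 2.14 0" --pt "-0.44 2.14 0" --pt "-0.44 2.14 0" --yaw '[0.12,0.12,0.12,0.12,0.12,0.12,0.12,0.12,0.12,0.12,0.12,0.12]' --hand 50 --newtons 60

```text
t: 21.42
ee_pos: [0.5426, 0.3007, 0.2841]
orientation: [0.726, 0.688, -0.001, -0.0]
wrist_force: [0.9, 0.1, -0.8]
width: 0.0427
finger_force: 0.0
```

Call:
send_rows --pt "0 0 -0.5" --pt "0 0 -0.5" --pt "0 0 -0.5" --pt "0 0 -0.5" --pt "0 0 -0.5" --pt "0 0 -0.5" --pt "0 0 -0.5" --pt "0 0 -0.5" --pt "0 0 -0.5" --pt "0 0 -0.5" --pt "0 0 0" --yaw '[0.12,0.12,0.12,0.12,0.12,0.12,0.12,0.12,0.12,0.12,0]'

```text
t: 22.33
ee_pos: [0.5425, 0.2995, 0.2332]
orientation: [0.211, 0.977, -0.001, -0.002]
wrist_force: [0.0, 0.1, -0.2]
width: 0.0426
finger_force: 0.0
```

```bash
python3 - <<'E'
from h import *
np.set_printoptions(precision=4,suppress=True)
s=sensors.sense();print(s['t'],s['ee_pos'],s['qpos'])
R=Rn.from_quat(s['orientation']).as_matrix();print('tool y',np.degrees(np.arctan2(R[1,1],R[0,1])))
wsnap('w12.png');T=np.load('pics/w12.png.npy')
im=cv2.imread('pics/w12.png');h=cv2.cvtColor(im,cv2.COLOR_BGR2HSV)
for y in range(100,300,20): print(y,[tuple(h[y,x]) for x in range(180,330,25)])
print('c',h[188,251])
cmapd=''
b=cv2.resize(h,(128,96),interpolation=cv2.INTER_NEAREST)
for y in range(20,80): print(y*4,''.join('k' if c<50 else 'L' if 14<=a<=28 and bb<165 and c>150 else 'd' if c<120 else '.' for a,bb,c in b[y,20:110].tolist()))
E
```

```text
22.3333 [0.5425 0.2995 0.2332] [ 0.4453  0.517   1.3859 -0.      1.243  -0.7002]
tool y 65.62949329832232
100 [(np.uint8(14), np.uint8(181), np.uint8(179)), (np.uint8(14), np.uint8(178), np.uint8(173)), (np.uint8(14), np.uint8(178), np.uint8(183)), (np.uint8(14), np.uint8(178), np.uint8(182)), (np.uint8(14), np.uint8(179), np.uint8(188)), (np.uint8(14), np.uint8(180), np.uint8(197))]
120 [(np.uint8(14), np.uint8(179), np.uint8(174)), (np.uint8(14), np.uint8(178), np.uint8(190)), (np.uint8(14), np.uint8(176), np.uint8(161)), (np.uint8(18), np.uint8(132), np.uint8(205)), (np.uint8(20), np.uint8(122), np.uint8(243)), (np.uint8(14), np.uint8(179), np.uint8(191))]
140 [(np.uint8(14), np.uint8(181), np.uint8(173)), (np.uint8(14), np.uint8(169), np.uint8(116)), (np.uint8(22), np.uint8(116), np.uint8(245)), (np.uint8(21), np.uint8(118), np.uint8(244)), (np.uint8(20), np.uint8(122), np.uint8(242)), (np.uint8(14), np.uint8(178), np.uint8(206))]
160 [(np.uint8(14), np.uint8(180), np.uint8(193)), (np.uint8(14), np.uint8(179), np.uint8(184)), (np.uint8(22), np.uint8(116), np.uint8(245)), (np.uint
[... 6818 characters left out ...]
kkkkkkkkkkkkkkkkkkkkkkkkkkk........
292 LLLkkkkkkkkkkkkkkkkkkkkkkkkkkkkk.......................kkkkkkkkkkkkkkkkkkkkkkkkkkkkd......
296 ..kkkkkkkkkkkkkkkkkkkkkkkkkkkkkk.......................kkkkkkkkkkkkkkkkkkkkkkkkkkkkkk.....
300 dkkkkkkkkkkkkkkkkkkkkkkkkkkkkkk........................kkkkkkkkkkkkkkkkkkkkkkkkkkkkkkk....
304 kkkkkkkkkkkkkkkkkkkkkkkkkkkkkkk.........................kkkkkkkkkkkkkkkkkkkkkkkkkkkkkkkd..
308 kkkkkkkkkkkkkkkkkkkkkkkkkkkkkkk.........................kkkkkkkkkkkkkkkkkkkkkkkkkkkkkkkkk.
312 kkkkkkkkkkkkkkkkkkkkkkkkkkkkkk...........................kkkkkkkkkkkkkkkkkkkkkkkkkkkkkkkkk
316 kkkkkkkkkkkkkkkkkkkkkkkkkkkkkk..........................kkkkkkkkkkkkkkkkkkkkkkkkkkkkkkkkkk
```

The lid is plainly visible in the wrist image, with its plate at about (204–303, 118–230) and the handle standing at (250,185). I compute its pose.

```bash
cat > lid.py <<'E'
from h import *
np.set_printoptions(precision=4,suppress=True)
def rect(f,lo,hi,box,z,hull=True):
    T=np.load('pics/'+f+'.npy');h=cv2.cvtColor(cv2.imread('pics/'+f),cv2.COLOR_BGR2HSV)
    x0,y0,x1,y1=box;m=np.zeros(h.shape[:2],np.uint8);m[y0:y1,x0:x1]=cv2.inRange(h,lo,hi)[y0:y1,x0:x1]
    m=cv2.morphologyEx(m,cv2.MORPH_OPEN,np.ones((3,3)))
    n,l,st,ce=cv2.connectedComponentsWithStats(m);i=1+np.argmax(st[1:,4])
    c=max(cv2.findContours((l==i).astype(np.uint8),0,cv2.CHAIN_APPROX_NONE)[0],key=len)[:,0]
    W=np.array([onz('wrist',u,v,z,T)[:2] for u,v in c],np.float32)*1000
    r=cv2.minAreaRect(W);b=cv2.boxPoints(r);e=[b[1]-b[0],b[2]-b[1]];e=e[int(np.linalg.norm(e[1])>np.linalg.norm(e[0]))]
    return st[i],np.array(r[0]),np.array(r[1]),np.degrees(np.arctan2(e[1],e[0]))%180
E
python3 - <<'E'
from lid import *
print('plate',rect('w12.png',(15,80,150),(28,160,255),(190,100,320,229),.014))
print('handle',rect('w12.png',(8,120,60),(14,200,145),(230,145,285,220),.044))
im=cv2.cvtColor(cv2.imread('pics/w12.png'),cv2.COLOR_BGR2HSV)
print(im[185,240:275,2]);print(im[144:222,258,2])
E
```

```text
plate (array([ 207,  117,   97,  112, 8701], dtype=int32), array([545.2603, 303.8901]), array([ 94.0425, 115.0836]), np.float32(158.86934))
handle (array([ 248,  149,   20,   65, 1003], dtype=int32), array([543.184 , 304.5629]), array([15.2534, 62.0175]), np.float32(159.05609))
[159 156 156 154 154 154 154 153 153 132 107 127 134 132 133 135 136 136
 137 136 136 136 135 119 136 134 140 242 242 243 244 244 245 244 244]
[243 243 243 232 167  93  94  96  97 116 129 133 134 134 134 134 135 136
 136 136 135 135 136 136 136 136 135 135 134 136 135 136 135 135 134 134
 135 136 136 136 137 137 137 137 136 137 137 137 136 137 136 136 136 136
 136 136 136 135 137 136 136 137 137 137 137 137 138 137 137 144 215 241
 241 241 241 242 241 241]
```

Call:
send_rows --pt "0.2 0.5 -2" --pt "0 0 -2" --pt "0 0 -2" --pt "0 0 -2" --pt "0 0 -2" --pt "0 0 -1.5" --pt "0 0 -1" --pt "0 0 -0.8" --pt "0 0 0" --pt "0 0 0" --yaw '[0.059,0,0,0,0,0,0,0,0,0]'

```text
t: 23.22
ee_pos: [0.5453, 0.3049, 0.1032]
orientation: [0.186, 0.983, 0.0, 0.0]
wrist_force: [-0.0, 0.4, 0.2]
width: 0.0426
finger_force: 0.0
```

```bash
python3 - <<'E'
from lid import *
s=sensors.sense();print(s['t'],s['ee_pos'],s['wrist_force'])
T=np.load('pics/w2.png.npy');k=.64
P=np.array([onz('wrist',u*k,v*k,.042,T)[:2] for u,v in[(363,111),(551,203),(446,397),(279,330)]])
print(P,[np.linalg.norm(P[i]-P[i-1])for i in range(4)],P.mean(0))
print(rect('w1.png',(14,30,90),(30,170,255),(180,95,330,245),.042))
print(rect('w2.png',(14,30,120),(30,140,255),(170,60,360,262),.042))
E
```

```text
23.2167 [0.5453 0.3049 0.1032] [-0.0207  0.4017  0.2158]
[[ 0.5968 -0.2797]
 [ 0.6221 -0.3672]
 [ 0.5204 -0.398 ]
 [ 0.4942 -0.312 ]] [np.float64(0.10757036971009218), np.float64(0.09105479752647154), np.float64(0.10626485851987996), np.float64(0.08983408418732441)] [ 0.5584 -0.3392]
(array([ 188,  105,  136,  134, 7365], dtype=int32), array([ 557.3455, -339.2362]), array([113.6352,  94.3106]), np.float32(17.140793))
(array([  177,    71,   176,   191, 12435], dtype=int32), array([ 561.7883, -351.0312]), array([110.8763, 116.8216]), np.float32(107.1237))
```

Call:
send_rows --pt "0 0 -0.6" --pt "0 0 -0.5" --pt "0 0 0" --yaw '[0,0,0]'

```text
t: 23.47
ee_pos: [0.5449, 0.3047, 0.0911]
orientation: [0.185, 0.983, -0.0, -0.0]
wrist_force: [-0.7, 0.1, -0.7]
width: 0.0432
finger_force: 0.0
```

Call:
send_rows --pt "0 0 0" --pt "0 0 0" --pt "0 0 0" --pt "0 0 0" --pt "0 0 0" --pt "0 0 0" --pt "0 0 0" --yaw '[0,0,0,0,0,0,0]' --hand 0

```text
t: 24.05
ee_pos: [0.5454, 0.3049, 0.0923]
orientation: [0.185, 0.983, 0.0, 0.0]
wrist_force: [0.5, -0.6, 5.8]
width: 0.0149
finger_force: 59.9
```

Call:
send_rows --pt "0 0 1" --pt "0 0 2" --pt "0 0 3" --pt "0 0 4" --pt "0 0 4" --pt "0 0 4" --pt "0 0 4" --pt "0 0 0" --pt "0 0 0" --yaw '[0,0,0,0,0,0,0,0,0]'

```text
t: 24.8
ee_pos: [0.5453, 0.3048, 0.3145]
orientation: [0.185, 0.983, 0.001, 0.002]
wrist_force: [-0.4, -0.3, -2.8]
width: 0.0149
finger_force: 59.2
```

```bash
python3 - <<'E'
from lid import *
s=sensors.sense();print(s['t'],s['ee_pos'],s['qpos'],s['wrist_force'],s['width'],s['finger_force'])
R=Rn.from_quat(s['orientation']).as_matrix();print('tool y,x',np.degrees(np.arctan2(R[1,1],R[0,1])),np.degrees(np.arctan2(R[1,0],R[0,0])))
wsnap('w13.png')
z=s['ee_pos'][2]-.092+.014
print('plate',z,rect('w13.png',(15,80,150),(28,160,255),(150,60,350,229),z))
E
```

```text
24.8 [0.5453 0.3048 0.3145] [ 0.4512  0.4602  1.2772 -0.      1.4    -0.7474] [-0.4231 -0.3043 -2.8326] 0.014916356798382076 59.1832834482193
tool y,x 68.67511929073721 158.6746280363426
plate 0.23652285625902666 (array([  160,   137,   183,    92, 14680], dtype=int32), array([516.2524, 316.3375]), array([93.8718, 50.7912]), np.float32(68.58829))
```

Call:
send_rows --pt "0.06 -3.07 0" --pt "0.06 -3.07 0" --pt "0.06 -3.07 0" --pt "0.06 -3.07 0" --pt "0.06 -3.07 0" --pt "0.06 -3.07 0" --pt "0.06 -3.07 0" --pt "0.06 -3.07 0" --pt "0.06 -3.07 0" --pt "0.06 -3.07 0" --pt "0.06 -3.07 0" --pt "0.06 -3.07 0" --yaw '[-0.118,-0.118,-0.118,-0.118,-0.118,-0.118,-0.118,-0.118,-0.118,-0.118,-0.118,-0.118]'

```text
t: 25.85
ee_pos: [0.5517, -0.065, 0.3101]
orientation: [0.781, 0.624, -0.001, -0.001]
wrist_force: [0.3, 0.5, -0.9]
width: 0.0151
finger_force: 59.1
```

Call:
send_rows --pt "0.06 -3.07 0" --pt "0.06 -3.07 0" --pt "0.06 -3.07 0" --pt "0.06 -3.07 0" --pt "0.06 -3.07 0" --pt "0.06 -3.07 0" --pt "0.06 -3.07 0" --pt "0.06 -3.07 0" --pt "0.07 -3 0" --pt "0 0 0" --pt "0 0 0" --yaw '[-0.118,-0.118,-0.118,-0.118,-0.118,-0.118,-0.118,-0.118,-0.117,0,0]'

```text
t: 26.77
ee_pos: [0.5572, -0.3403, 0.3093]
orientation: [0.989, 0.145, -0.001, -0.001]
wrist_force: [0.7, 0.4, -0.4]
width: 0.015
finger_force: 59.1
```

```bash
python3 - <<'E'
from lid import *
s=sensors.sense();print(s['t'],s['ee_pos'],s['qpos'],s['wrist_force'])
R=Rn.from_quat(s['orientation']).as_matrix();print('tool x',np.degrees(np.arctan2(R[1,0],R[0,0])))
wsnap('w14.png')
# refined box centre from the first top picture by rim mask
h=cv2.cvtColor(cv2.imread('pics/top1.png'),cv2.COLOR_BGR2HSV);h0=cv2.cvtColor(cv2.imread('pics/top0.png'),cv2.COLOR_BGR2HSV)
m=np.zeros(h0.shape[:2],np.uint8);m[185:250,338:396]=cv2.inRange(h0,(12,40,95),(30,165,255))[185:250,338:396]
p=np.argwhere(m)[:,::-1];W=np.array([onz('top',u,v,.042)[:2] for u,v in p],np.float32)*1000;print(len(p),cv2.minAreaRect(W))
E
```

```text
26.7667 [ 0.5572 -0.3403  0.3093] [-0.6044  0.5333  1.1821 -0.      1.4301  0.6759] [ 0.6516  0.3781 -0.3866]
tool x 16.647890946319208
612 ((555.003662109375, -336.592041015625), (108.42137908935547, 100.58673858642578), 17.091562271118164)
```

Call:
send_rows --pt "0.02 0.08 -2" --pt "0 0 -3" --pt "0 0 -3" --pt "0 0 -3" --pt "0 0 -2.5" --pt "0 0 -2" --pt "0 0 -1.2" --pt "0 0 0" --pt "0 0 0" --pt "0 0 0" --yaw '[0.004,0,0,0,0,0,0,0,0,0]'

```text
t: 27.65
ee_pos: [0.5586, -0.3383, 0.1465]
orientation: [0.989, 0.148, 0.001, 0.001]
wrist_force: [-0.5, -0.3, -0.7]
width: 0.0152
finger_force: 59.1
```

```bash
python3 - <<'E'
from lid import *
s=sensors.sense();print(s['t'],s['ee_pos'],s['wrist_force'])
snap('side','side15.png');c=s['ee_pos'];a=np.radians(16.9);ex=np.array([np.cos(a),np.sin(a),0]);ey=np.array([-ex[1],ex[0],0])
for nm,z,cc,l,w in[('lid',c[2]-.0843,np.array([c[0],c[1],0]),.057,.047),('box',.042,np.array([.5575,-.339,0]),.056,.046)]:
    print(nm,[tuple(np.round(proj('side',cc+i*l*ex+j*w*ey+[0,0,z]),1)) for i,j in[(1,1),(1,-1),(-1,-1),(-1,1)]])
h=cv2.cvtColor(cv2.imread('pics/side15.png'),cv2.COLOR_BGR2HSV)
for y in range(258,336): print(y,''.join('k' if v<50 else 'L' if sa<135 and v>170 else 'm' if sa<135 else '.' for hu,sa,v in h[y,275:360].tolist()))
E
```

```text
27.65 [ 0.5586 -0.3383  0.1465] [-0.516  -0.3283 -0.6943]
lid [(np.float64(313.1), np.float64(263.9)), (np.float64(346.7), np.float64(282.7)), (np.float64(323.3), np.float64(317.8)), (np.float64(288.4), np.float64(296.7))]
box [(np.float64(312.3), np.float64(269.4)), (np.float64(344.8), np.float64(287.7)), (np.float64(322.0), np.float64(322.0)), (np.float64(288.4), np.float64(301.5))]
258 .......................mkkmmmmmkkkkkkkkkkkkkkkkkkkkkkkkkkkkkkkkkkm...................
259 .......................mkmmmmmmkkkkkkkkkkkkkkkkkkkkkkkkkkkkkkkkkk....................
260 ........................mmmmmmkkkkkkkkkkkkkkkkkkkkkkkkkkkkkkkkkkk....................
261 ........................mkmmmkkkkkkkkkkkkkkkkkkkkkkkkkkkkkkkkkkkm....................
262 .........................mkkkkkkkkkkkkkkkkkkkkkkkkkkkkkkkkkkkkkkm....................
263 .........................mkkkkmmmkkkkkkkkkkkkkkkkkkkkkkkkkkkkkkk.....................
264 ..........................mkkm...mkkkkkkkkkkkkkkkkkkkkkkkkkkkkkkm....................
265 ..........................mkkm...mkkkkkkkkkkkkkkkkkkkkkkkkkkkkkkm.............
[... 5607 characters left out ...]
............................mmm.......................................
329 .....................................................................................
330 .....................................................................................
331 .....................................................................................
332 .....................................................................................
333 .....................................................................................
334 .....................................................................................
335 .....................................................................................
```

The lid and the box rim show the same offset in the side view (left corners about (290,297) and (289.5,303)), so they are aligned. Now I lower the lid.

Call:
send_rows --pt "0 0 -0.4" --pt "0 0 -0.4" --pt "0 0 -0.3" --pt "0 0 -0.2" --pt "0 0 0" --pt "0 0 0" --yaw '[0,0,0,0,0,0]'

```text
t: 28.2
ee_pos: [0.5581, -0.3384, 0.1317]
orientation: [0.989, 0.148, -0.0, -0.0]
wrist_force: [0.6, -0.1, -1.3]
width: 0.0147
finger_force: 59.1
```

Call:
send_rows --pt "0 0 -0.3" --pt "0 0 -0.3" --pt "0 0 0" --pt "0 0 0" --yaw '[0,0,0,0]'

```text
t: 28.53
ee_pos: [0.5582, -0.3385, 0.1263]
orientation: [0.989, 0.148, 0.0, 0.0]
wrist_force: [-1.2, 0.5, 3.5]
width: 0.0148
finger_force: 60.0
```

Call:
send_rows --pt "0 0 -0.1" --pt "0 0 0" --pt "0 0 0" --yaw '[0,0,0]'

```text
t: 28.78
ee_pos: [0.5582, -0.3385, 0.1263]
orientation: [0.989, 0.148, 0.0, 0.0]
wrist_force: [-6.0, 4.6, 14.0]
width: 0.0146
finger_force: 61.3
```

Call:
send_rows --pt "0 0 0" --pt "0 0 0" --pt "0 0 0" --pt "0 0 0" --pt "0 0 0" --pt "0 0 0" --yaw '[0,0,0,0,0,0]' --hand 50

```text
t: 29.28
ee_pos: [0.5581, -0.3384, 0.1247]
orientation: [0.989, 0.148, -0.0, -0.0]
wrist_force: [-0.3, 0.4, -0.2]
width: 0.0427
finger_force: 0.0
```

Call:
send_rows --pt "0 0 1" --pt "0 0 2" --pt "0 0 3" --pt "0 0 3" --pt "0 0 3" --pt "-2 0 2" --pt "-3 0 0" --pt "-3 0 0" --pt "0 0 0" --pt "0 0 0" --yaw '[0,0,0,0,0,0,0,0,0,0]'

```text
t: 30.12
ee_pos: [0.4773, -0.3386, 0.2662]
orientation: [0.989, 0.147, 0.0, 0.0]
wrist_force: [0.4, -0.1, 0.1]
width: 0.0429
finger_force: 0.0
```

```bash
python3 - <<'E'
from lid import *
s=sensors.sense();print(s['t'],s['ee_pos'],s['wrist_force'])
wsnap('w16.png');snap('side','side16.png');snap('top','top16.png')
a=cv2.imread('pics/side16.png');b=cv2.imread('pics/w16.png');t=cv2.imread('pics/top16.png')
r=lambda im:cv2.resize(im,(400,300),interpolation=cv2.INTER_CUBIC)
cv2.imwrite('pics/c16.png',np.vstack([np.hstack([r(a[250:340,260:380]),r(a[140:230,160:280])]),np.hstack([r(b),r(t[150:270,165:325])])]))
E
```

```text
30.1167 [ 0.4773 -0.3386  0.2662] [ 0.3964 -0.0995  0.1331]
```

View pics/c16.png

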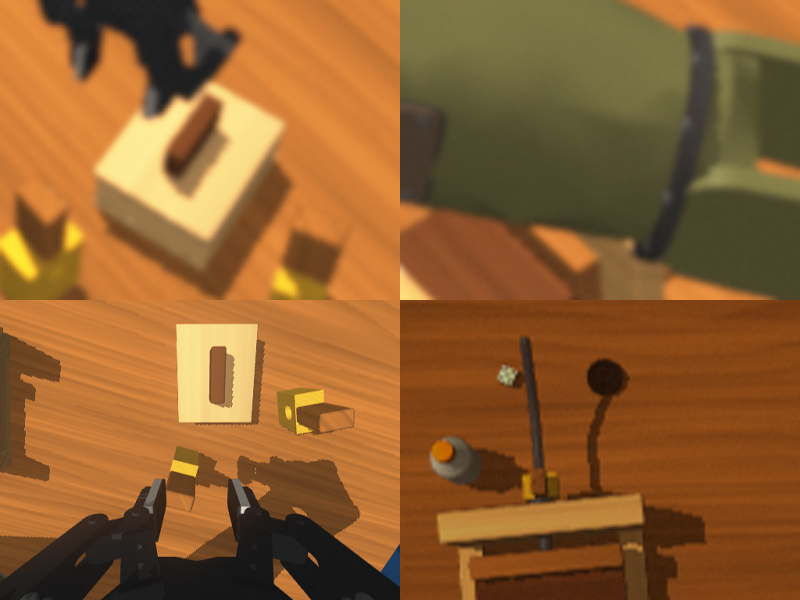

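The lid sits flat on the box at (185,150) in the top-left panel. The collar stands tab-up against the boss at (540,487) in the bottom-right panel. The dice, checker and bottle have not moved.

```bash
python3 -c "
from bench import job;print(job.sign_off())"
```

```text
the job is handed in; nothing more can be done
None
```

I handed the job in at about 30 s: the collar is on the crank against the boss and released, and the lid sits flat on the box with the hinge inside; I did not move the checker, dice, strip or glue bottle.

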